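Wedge up the dropped flap of a market counter

ROBOT

A 7-joint arm with a two-finger parallel gripper is mounted at the origin on the work surface. World frame = base frame: x ahead of the robot, y to its left, z up, the work surface at z = 0. Lengths are in m, angles in rad, forces in N, time in s.
With the tool pointing down it reaches from about 0.425 to 0.825 m from the base axis. Payload 3.6 kg.
Tool frame: the origin (TCP) lies at the very end of the fingers, on their centre line; the grasp point (between the pads) lies 19 mm behind it; y points along the fingers, x is the direction in which the jaws open and shut, and the axes are right-handed (so a half turn about y gives the same grasp; the last joint's range is limited). The gripper opens to 85 mm and grips with 20 to 120 N. Pads are 22 mm wide; open, the fingers measure 114 mm over their backs; the gripper's body (76 mm by 85 mm) begins 54 mm behind the grasp point. The pads swing forward as they close: fully open they stand 13 mm farther back than shut.
Start: joints at [-1.298, 0.615, -0.013, 1.423, 0.008, 1.103, -0.04], TCP at [0.192, 0.621, 0.205] pointing down, gripper open.
Joint ranges: [-3.12, 3.12], [-0.3, 2.06], [-1.34, 1.32], [0.26, 2.42], [-1.36, 4.5], [0.01, 1.98], [-2.84, 2.84]. Speed limits (rad/s): [2.79, 2.79, 3.14, 3.14, 3.14, 3.14, 3.14].

INTERFACE

Orientations are given as a unit quaternion [x, y, z, w].
In Python, from plant import status, optics, manip, spot_in, regions_of, spot_point gives the robot as it stands.
- The arm moves only by the tool step_arm, never from a script. Its argument "commands" is one flat list of numbers, 7 for each row, row after row: the shift along the tool's x, y, z in cm, then the turn, a rotation vector about the tool's x, y, z in degrees, then the opening in per cent of the stroke, from 0 (shut) to 100 (fully open). In form: [tx, ty, tz, wx, wy, wz, grip, tx, ty, tz, wx, wy, wz, grip, ...]. A call has 1 to 12 rows; each row shifts and turns the commanded pose from where the row before left it, along the tool's axes as they then stand; what a row does not reach is not made up. A row lasts 1/10 s, in which the tool goes at most 50 mm and 8.59 degrees, less where a joint would pass 70% of its speed; a pose out of reach is approached as far as the arm can. A call is refused whole if a number of a shift passes 5 or a number of a turn 8.59, either way. A call with a gripper value outside its range is refused whole. The fingers move at their own pace and stop on an object; "squeeze" is the grip in N (left out, the last holds). Time passes only in rows, so rows that do not move let the fingers close. It gives the time, the measured TCP pose, the force and the opening at its end, in the units of the state.
- status.state(): the state, without advancing time (a new reading comes with each control period).
- optics.camera(name): name is "scene" or "side" or "wrist"; returns a dict with "img" (384x512x3 uint8, red, green, blue), "z_map" (384x512 float32, m along the optical axis (not along the pixel's ray), 0 where there is no reading), "fx", "fy", "cx", "cy" (pixels), "extrinsics" (4x4, takes a point from camera to world coordinates). Camera axes: x right, y down, z forward; pixel columns grow to the right and rows downward; lengths in m; the calibration is good to about 2 mm. A picture is of the moment at which its call begins.
- manip.job_done(): hands the job in, once; it reports no verdict.
Trained networks look in the newest picture that a camera, given by its name, has taken for a name from the list of things; names that differ only in an ending like _2 or _b are one class to them, and where a whole thing is asked for, a point or a joint stands for the part that bears it (a point fixed in the world has none). Each returns a list of dicts, best first, with "score" (0 to 1); they miss things now and then, are a little off and sometimes report something else, mostly with a low value. They report only what shows in the picture. A call takes as long as a camera call. They do not tell look-alikes from the thing itself.
- spot_in(camera, name): "location" ([x, y, z] in m, in world coordinates, good to about 4 mm: the middle of the surface that is visible of it).
- regions_of(camera, name): "mask" (384x512 bool, what is visible of it).
- spot_point(camera, name): "location" ([x, y, z] in m, in world coordinates, good to about 4 mm: a listed point, or the origin of a listed thing).
The state is a dict: "time_s": time; "joint_pos": joint angles; "joint_velocities": joint speeds; "joint_efforts": joint torques, N m; "ee_pos": TCP position; "eef_rot": TCP orientation; "force": force on the tool from outside, world axes, zero at the start; "wrist_torque": the same for the moment, N m; "grip_width": finger opening in m.
Only numpy, scipy, OpenCV 4.12 (cv2) and the standard library are available. Lean on these libraries where they do the work, as an engineer would, in place of code of your own. Each camera call takes 0.05 s, during which the arm holds its last target.

TASK

The hinged flap of the folding sales counter has dropped below the line marked on its slotted upright. Take the tapered wooden wedge from the table, lay it on the packing with its thin end towards the flap's foot, and slide it in under the foot until the flap's top edge has come up to the line, where its stud just meets the top of the slot, and rests there on the wedge. Go by feel and ease it: raise the flap with the wedge only, not by hand, do not press the wedge hard on the packing or jam the flap hard against the top of the slot, and leave the wares and the flat lath standing where they are.

Things in the scene. Friction and masses are not known exactly. Their poses are not given: they have to be found in the camera images.
- counter: Folding sales counter, fixed: at its +y end a wooden box 75 mm high, and a runner with the slotted aluminium upright. Origin: on the table under the middle of the flap's foot; x along the foot (counter 240 mm wide, -120 to +120), +y from the flap's free end to its hinge (axis at y = +260 mm, 75 mm high), z up. The wedge goes in along +y at x = 0.
- flap: Plywood flap, 240 x 272 x 20 mm, 0.7 to 1.3 kg, top 75 mm high when level, free end at counter y = -14 mm; a loose teapot stands on it. A stud in the upright's slot guides it: at first 8 mm too low at the foot, it rises freely (4 to 10 N on the foot) until the stud meets the slot's top 1 mm above level, then it is hard at once. Origin on the table below the hinge, axes as the counter's.
- foot (a point): The lowest line of the flap's foot, in the middle of it: a round steel glide (12 mm thick, 46 mm long along x) under the free end. 25 mm above the table at first, 33 mm when the flap is level.
- flap_edge (a point): Point on the top edge of the flap, at its +x side next to the upright. It must come up to the height of mark.
- mark (a point): The black line round the slotted upright (18 x 26 mm, 135 mm high, beyond the +x side of the flap's free end): the height for the flap's top edge, 75 mm above the table. The point is in the axis of the upright, about 19 mm beyond flap_edge.
- packing: Packing boards fixed under the foot: counter x -55 to +55 mm, y -210 to +40 mm; the wedge slides on them. Origin as the counter's, on the table. Their upper surface is somewhere from 10 to 18 mm above the table: the thickness differs from day to day and is not measured, so neither the height to set the wedge down at nor how far it must go in is known beforehand.
- wedge: The wooden wedge, loose on the table, about 0.08 kg: 170 mm long along its y, 36 mm wide along its x, flat underside, upper face sloping evenly from 4 mm thick at the thin end (+y) to 30 mm at the butt (-y, flat upright end face). Origin: centre of its underside. It stays where it is left under load; pushing it in under the flap takes a steady 5 to 14 N, more once the flap is hard.
- wedge_nose (a point): Middle of the lower edge of the wedge's thin end, 85 mm from the wedge's origin along its +y.
- lath: A flat lath of the same wood, 170 x 36 mm, evenly 15 mm thick, lying near the wedge: not tapered, not wanted.
- teapot: Small clay teapot standing loose on the flap, about 68 mm across, 65 mm high.
- dark_pot: Dark clay teapot on the counter's box.
- round_pot: Brown clay teapot on the counter's box, beside the dark one.
- flask: Red vacuum flask standing on the table, 70 mm across, 205 mm high.
- camera: Old camera on the table, 115 x 45 x 78 mm.
- bangle: Stone bangle lying on the table, 72 mm across, 9 mm thick.
- brass_jar: Small brass jar on the table, 52 mm high.
Things that resemble listed ones, but are neither listed nor needed, are in the scene too. Leave any blue or yellow look-alike of the wedge alone.

How it is judged:
On the way:
1. the wedge's thin end is in under the foot, in line with it, while the flap is still down (y of wedge_nose in the frame of counter above 0.002 m and z of wedge_nose in the frame of counter below 0.024 m and x of wedge_nose in the frame of counter between -0.018 and 0.018 m and z of flap_edge in the frame of mark below -0.0045 m), for 0.1 s.
At the end, for the whole second after the job is handed in: The flap's top edge stands at the line on the upright (from 1.5 mm below to 1.8 mm above its middle), carried by the wedge, which lies flat on the packing under the foot, pointing straight in to within 0.25 rad, and everything is at rest (z of flap_edge in the frame of mark between -0.0015 and 0.0018 m and contact force between wedge and flap above 1 N and contact force between wedge and packing above 1 N and angle between wedge's own z axis and vertical below 0.08 rad and angle between the y axis of wedge and the y axis of counter, either way round below 0.25 rad and linear speed of each of wedge, flap below 0.01 m/s); the robot touches nothing.
It fails at once if the wedge and the flap are forced against each other with more than 18 N (the flap jammed against the top of the slot) (contact force between wedge and flap above 18 N).
It fails at once if the wedge is pressed on the packing with more than 30 N (contact force between wedge and packing above 30 N).
It fails at once if the robot pushes or lifts the flap itself (more than 4 N) (contact force between any of the fingers, the arm and flap above 4 N).
It fails at once if a ware or the lath is shifted by more than 40 mm or knocked over (distance of any of teapot, dark_pot, round_pot, flask, camera, bangle, brass_jar, lath from where it was at the start of the episode above 0.04 m or angle between any of teapot, flask, dark_pot, round_pot, camera, brass_jar's own z axis and vertical above 0.4 rad).
It also fails if it takes over 58 s, if anything falls off the work surface, if the arm or the gripper's body presses on something with over 40 N, if the wrist force passes 120 N, or if a joint passes its speed limit or range.

## Working session

There is one attempt and no reset: what is moved stays moved. The work goes in short steps, Python scripts to look and compute and a tool call to move; the robot and the scene stay as the last step left them, time stands still between calls to the robot, and variables do not carry over. Pictures are saved under pics/ and viewed, and the job is handed in when it is done.

Besides the shell and the picture viewer there is one more tool, called after ">>>" as a command line: name --argument value ..., lists and objects as JSON in quotes. step_arm: Moves the arm, as the interface text tells. Its arguments: {"type":"object","properties":{"commands":{"type":"array"},"squeeze":{"type":"number"}},"required":["commands"]}

```bash
mkdir -p pics
cat > h.py <<'E'
import numpy as np, cv2
from plant import status, optics, manip, spot_in, regions_of, spot_point
from scipy.spatial.transform import Rotation as R
def pts(c):
    z=c["z_map"].astype(float); v,u=np.mgrid[:384,:512]
    P=np.stack([(u-c["cx"])/c["fx"]*z,(v-c["cy"])/c["fy"]*z,z],-1)
    E=np.array(c["extrinsics"]); W=P@E[:3,:3].T+E[:3,3]; W[z==0]=np.nan
    return W
def save(c,n,box=None,s=1):
    im=c["img"][:,:,::-1]
    if box: im=im[box[1]:box[3],box[0]:box[2]]
    cv2.imwrite("pics/"+n,cv2.resize(im,None,fx=s,fy=s,interpolation=cv2.INTER_CUBIC))
E
python3 - <<'E'
from h import *
print(status.state())
for n in ["scene","side","wrist"]:
    c=optics.camera(n); save(c,n+"0.png",s=1.5); np.savez("pics/%s0.npz"%n,**c)
    for k in ["wedge","lath","packing","counter","foot","flap_edge","mark","wedge_nose","flap"]:
        r=spot_point(n,k); print(n,k,[(round(d["score"],2),np.round(d["location"],3).tolist()) for d in r[:3]])
E
```

```text
{'time_s': 0.0, 'joint_pos': array([-1.29747687,  0.61595425, -0.0126462 ,  1.42492979,  0.00805415,
        1.10340193, -0.04040764]), 'joint_velocities': array([ 5.14749528e-04, -1.31727288e-04,  5.15657688e-04, -1.21949865e-03,
        1.70152213e-05, -8.14494873e-04, -6.21347365e-04]), 'joint_efforts': array([-2.18153777e-04, -4.69221890e+01,  2.59555997e-01, -1.71031755e+01,
        1.00823372e-02,  9.91562207e-03,  2.44787721e-06]), 'ee_pos': array([0.19168879, 0.62020266, 0.20420517]), 'eef_rot': array([ 0.56960286,  0.41897888, -0.42049179, -0.56850323]), 'force': array([-0.09985267,  0.51224576, -0.6652076 ]), 'wrist_torque': array([ 0.02783569, -0.00107962,  0.03359837]), 'grip_width': 0.08582334797010192}
scene wedge [(0.91, [0.428, -0.556, 0.005]), (0.77, [0.639, -0.551, -0.001]), (0.6, [0.445, -0.336, 0.001])]
scene lath [(0.93, [0.548, -0.335, -0.006])]
scene packing [(0.69, [0.523, 0.067, 0.0]), (0.29, [0.53, 0.331, -0.003])]
scene counter [(0.58, [0.522, 0.066, 0.002])]
scene foot [(0.76, [0.525, 0.066, 0.023])]
scene flap_edge [(0.93, [0.64, 0.07, 0.064]), (0.21, [0.
[... 252 characters left out ...]
(0.84, [0.53, 0.33, -0.0])]
side wedge [(0.82, [0.443, -0.334, -0.002]), (0.79, [0.428, -0.553, 0.004]), (0.78, [0.842, -0.075, 0.0])]
side lath [(0.96, [0.546, -0.339, 0.001])]
side packing [(0.68, [0.525, 0.069, 0.024])]
side counter []
side foot [(0.85, [0.528, 0.067, 0.024])]
side flap_edge [(0.85, [0.644, 0.066, 0.064])]
side mark [(0.65, [0.659, 0.066, 0.072])]
side wedge_nose [(0.97, [0.254, -0.456, -0.002]), (0.96, [0.423, -0.252, -0.003]), (0.75, [0.704, -0.501, 0.002])]
side flap [(0.92, [0.529, 0.33, 0.002]), (0.19, [0.583, 0.431, 0.076])]
wrist wedge []
wrist lath []
wrist packing []
wrist counter []
wrist foot []
wrist flap_edge []
wrist mark []
wrist wedge_nose []
wrist flap []
```

View pics/scene0.png

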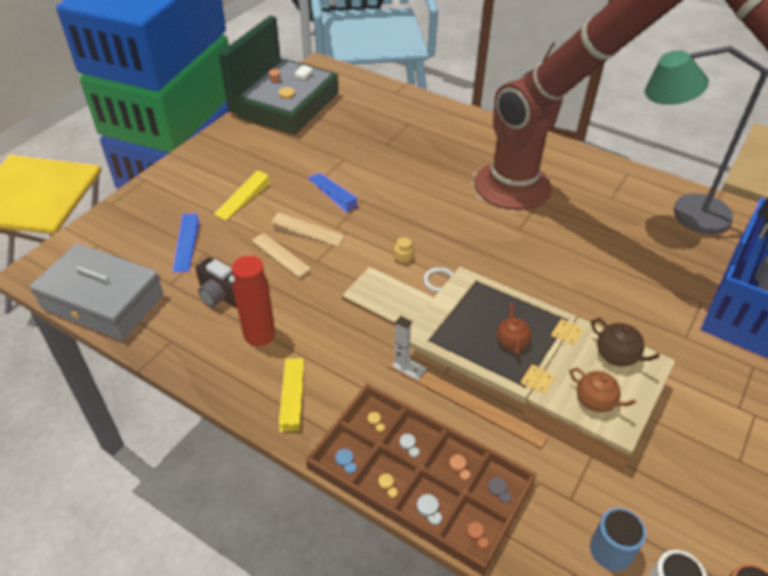

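View pics/side0.png

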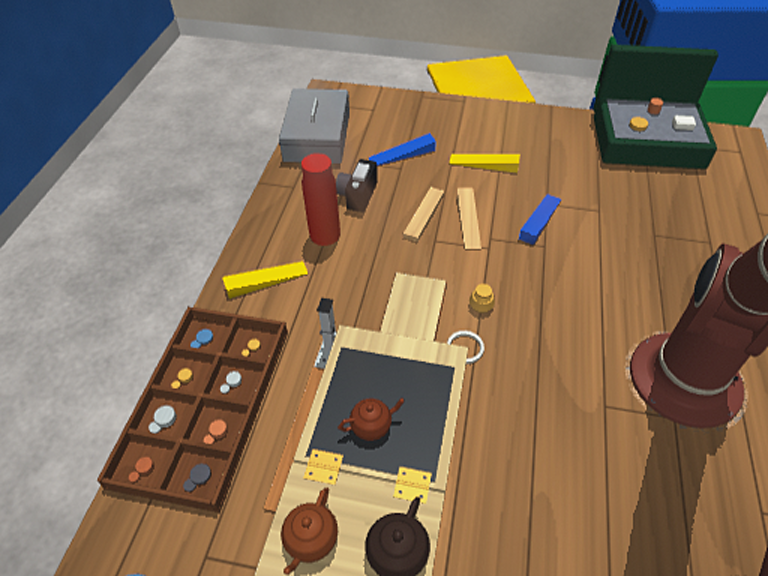

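Run:
```python
from h import *
for n in ["scene","side"]:
    optics.camera(n)
    for k in ["wedge","wedge_nose"]:
        r=spot_point(n,k); print(n,k,[(round(d["score"],2),np.round(d["location"],3).tolist()) for d in r])
    c=np.load("pics/%s0.npz"%n); E=c["extrinsics"]; print(E)
```

```text
scene wedge [(0.97, [0.447, -0.335, -0.001]), (0.95, [0.837, -0.08, -0.002]), (0.91, [0.64, -0.546, 0.0]), (0.62, [0.282, -0.376, 0.004]), (0.55, [0.426, -0.552, 0.003])]
scene wedge_nose [(0.95, [0.513, -0.547, -0.003]), (0.87, [0.254, -0.46, -0.001]), (0.87, [0.707, -0.5, -0.001]), (0.81, [0.768, -0.126, -0.001]), (0.69, [0.422, -0.251, -0.005])]
[[-0.54044736  0.60812382 -0.58146546  1.43866644]
 [ 0.84133457  0.39760743 -0.36614815  0.49569334]
 [ 0.00853157 -0.68709079 -0.72652147  1.16956338]
 [ 0.          0.          0.          1.        ]]
side wedge [(0.85, [0.636, -0.546, -0.003]), (0.79, [0.84, -0.08, 0.002]), (0.65, [0.432, -0.554, 0.003]), (0.62, [0.278, -0.379, 0.0]), (0.59, [0.442, -0.332, 0.0])]
side wedge_nose [(0.95, [0.52, -0.556, -0.002]), (0.78, [0.422, -0.251, -0.002]), (0.65, [0.769, -0.126, -0.002]), (0.63, [0.254, -0.459, -0.001]), (0.62, [0.705, -0.501, -0.001]), (0.19, [0.757, -0.231, 0.002])]
[[-0.98159101 -0.14693627  0.12201977  0.41492339]
 [-0.19098711  0.74931778 -0.6340716   0.692135  ]
 [ 0.00173654 -0.64570318 -0.76358653  0.97997629]
 [ 0.          0.          0.          1.        ]]
```

Run:
```python
from h import *
c=dict(np.load("pics/side0.npz")); W=pts(c); save(c,"crop_side.png",(255,115,355,175),7)
E=c["extrinsics"]
def pix(p):
    q=E[:3,:3].T@(np.array(p)-E[:3,3]); return q[:2]/q[2]*c["fx"]+[c["cx"],c["cy"]]
for p in [(.445,-.334,.01),(.422,-.251,0),(.548,-.337,.01),(.525,.066,.025)]: print(p,pix(p))
for n in ["scene","side"]:
    c=dict(np.load("pics/%s0.npz"%n)); W=pts(c)
    m=(W[...,2]>.004)&(abs(W[...,0]-.45)<.05)&(abs(W[...,1]+.335)<.1)
    x=W[m]
    xx=x[:,:2]; rc=cv2.minAreaRect(xx.astype(np.float32)*1000); print(n,len(x),rc)
    for y in np.arange(-.42,-.24,.02):
        s=x[abs(x[:,1]-y)<.01]; 
        if len(s): print(round(y,2),len(s),np.percentile(s[:,2],[50,90]).round(4),s[:,0].min().round(4),s[:,0].max().round(4))
    m=(abs(W[...,0]-.525)<.035)&(W[...,1]>-.14)&(W[...,1]<.0)
    x=W[m]; print("packing",len(x),[np.median(x[abs(x[:,1]-y)<.01][:,2]).round(4) for y in np.arange(-.13,0,.02)])
    m=(abs(W[...,0]-.3)<.05)&(abs(W[...,1]+.1)<.1); print("table",np.nanmedian(W[m][:,2]))
    m=(W[...,2]>.006)&(W[...,2]<.025)&(W[...,1]>-.2)&(W[...,1]<.03)&(abs(W[...,0]-.525)<.12)
    print("packrect",cv2.minAreaRect(W[m][:,:2].astype(np.float32)*1000))
```

```text
(0.445, -0.334, 0.01) [311.63195385 146.25303692]
(0.422, -0.251, 0) [315.37128437 166.53194834]
(0.548, -0.337, 0.01) [282.05090823 141.66499971]
(0.525, 0.066, 0.025) [266.9978608  236.20266315]
scene 489 ((450.4573974609375, -335.4036560058594), (98.6490707397461, 196.59703063964844), 0.21911680698394775)
-0.42 36 [0.0269 0.0304] 0.4427 0.4872
-0.4 67 [0.0233 0.0296] 0.4014 0.4987
-0.38 66 [0.0214 0.0258] 0.408 0.4953
-0.36 62 [0.019  0.0244] 0.4026 0.4909
-0.34 63 [0.017  0.0216] 0.4012 0.4779
-0.32 52 [0.014 0.018] 0.4205 0.4927
-0.3 54 [0.0108 0.0154] 0.4151 0.4947
-0.28 49 [0.0071 0.011 ] 0.4044 0.4996
-0.26 33 [0.0055 0.0083] 0.4009 0.4918
packing 645 [np.float64(0.0125), np.float64(0.0128), np.float64(0.0123), np.float64(0.0122), np.float64(0.0124), np.float64(0.0126), np.float64(0.013)]
table 0.00013608784671248486
packrect ((522.9467163085938, -85.71651458740234), (234.95166015625, 227.976318359375), 1.1133111715316772)
side 515 ((449.53973388671875, -334.0209045410156), (197.69027709960938, 95.97108459472656), 88.99911499023438)
-0.42 22 [0.0281 0.0321] 0.403 0.4864
-0.4 59 [0.0284 0.0324] 0.4079 0.4907
-0.38 58 [0.0254 0.029 ] 0.4143 0.4776
-0.36 61 [0.0216 0.0254] 0.4011 0.4839
-0.34 60 [0.0187 0.0226] 0.4055 0.4927
-0.32 59 [0.0156 0.0182] 0.4117 0.496
-0.3 59 [0.0124 0.017 ] 0.405 0.498
-0.28 65 [0.0087 0.0136] 0.4026 0.4768
-0.26 57 [0.0066 0.0106] 0.4077 0.4939
packing 841 [np.float64(0.0134), np.float64(0.0136), np.float64(0.0135), np.float64(0.0135), np.float64(0.0136), np.float64(0.0138), np.float64(0.0134)]
table 0.0011067181059600806
packrect ((509.4490966796875, -85.38734436035156), (213.8963165283203, 222.61302185058594), 82.43690490722656)
```

View pics/crop_side.png

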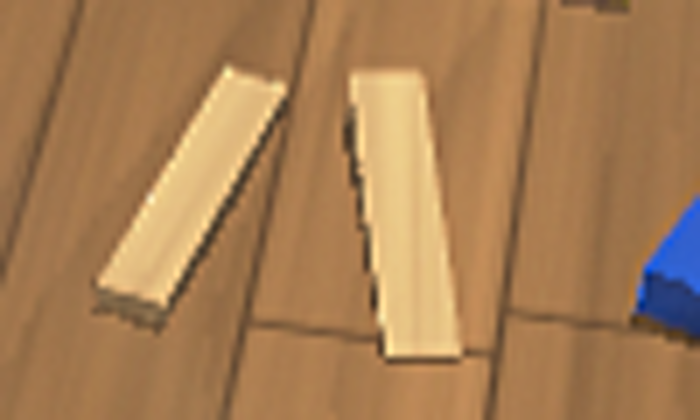

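The crop shows two wooden sticks: the left one at side px (282,142) is evenly thick, so it is the lath. The right one at (312,146) falls from about 30 mm at its far end to about 5 mm at its near end (+y), so it is the wooden wedge. The blue and yellow ones are decoys. Next I'll refine the wedge and counter poses.

Run:
```python
from h import *
from scipy.optimize import minimize
acc={}
for n in ["scene","side"]:
    c=optics.camera(n); W=pts(c)
    for d in regions_of(n,"wedge"):
        m=d["mask"]; x=W[m]; x=x[~np.isnan(x[:,0])]; ctr=np.median(x,0)
        if abs(ctr[0]-.445)<.05 and abs(ctr[1]+.335)<.05:
            x=x[x[:,2]>.003]; q=x[:,:2]-x[:,:2].mean(0); w,v=np.linalg.eigh(q.T@q); a=v[:,1]*np.sign(v[1,1])
            rc=cv2.minAreaRect(x[:,:2].astype(np.float32)*1000)
            print(n,d["score"],len(x),"ctr",x.mean(0).round(4),"yaw(y axis from world y, ccw) deg",np.degrees(np.arctan2(-a[0],a[1])).round(2),rc)
            t=q@a; print(np.polyfit(t,x[:,2],1),t.min(),t.max())
    for k in ["packing","flap","counter"]:
        for d in regions_of(n,k)[:2]:
            x=W[d["mask"]]; x=x[~np.isnan(x[:,0])]
            zs=np.median(x[:,2]); xt=x[abs(x[:,2]-zs)<.008]
            print(n,k,round(d["score"],2),len(x),"z",zs.round(4),cv2.minAreaRect(xt[:,:2].astype(np.float32)*1000))
            if k=="packing":
                mk=xt[(xt[:,1]<.02)]
                for y in np.arange(-.13,.02,.03):
                    s=xt[abs(xt[:,1]-y)<.012]
                    if len(s): print("   ",y.round(3),s[:,0].min().round(4),s[:,0].max().round(4))
    for k in ["counter","foot","flap_edge","mark","flap","wedge","wedge_nose","teapot"]:
        print(n,k,[(round(d["score"],2),np.round(d["location"],3).tolist()) for d in spot_point(n,k)[:1]])
print(R.from_quat(status.state()["eef_rot"]).as_matrix().round(3))
```

```text
scene 0.72 408 ctr [ 0.4511 -0.3427  0.016 ] yaw(y axis from world y, ccw) deg 15.63 ((448.44268798828125, -335.91259765625), (45.18416213989258, 166.92108154296875), 14.13249683380127)
[-0.11765328  0.01600036] -0.07647741703013998 0.09035586764459631
scene packing 0.67 1231 z 0.0123 ((524.238525390625, -60.62694549560547), (174.4148406982422, 115.37178039550781), 89.33199310302734)
    -0.13 0.4685 0.5793
    -0.1 0.4694 0.5807
    -0.07 0.4701 0.5778
    -0.04 0.4669 0.5818
    -0.01 0.4717 0.5824
scene flap 0.95 5171 z 0.0714 ((527.2883911132812, 185.293212890625), (273.42401123046875, 247.21380615234375), 88.97106170654297)
scene counter 0.81 12815 z 0.071 ((540.2867431640625, 287.4769287109375), (475.7989807128906, 272.2177429199219), 89.61903381347656)
scene counter [(0.65, [0.525, 0.064, 0.004])]
scene foot [(0.68, [0.524, 0.064, 0.026])]
scene flap_edge [(0.92, [0.638, 0.065, 0.066])]
scene mark [(0.88, [0.664, 0.063, 0.076])]
scene flap [(0.65, [0.532, 0.328, 0.001])]
scene wedge [(0.9, [0.639, -0.549, 0.0])]
scene wedge_nose [(0.92, [0.513, -0.552, -0.002])]
scene teapot [
[... 522 characters left out ...]
0.4683 0.5778
side flap 0.8 8543 z 0.073 ((526.605712890625, 191.80406188964844), (278.8300476074219, 240.3374786376953), 89.15848541259766)
side counter 0.73 15893 z 0.0739 ((528.2008056640625, 267.56097412109375), (265.4175109863281, 440.9606018066406), 2.78568434715271)
side counter [(0.83, [0.526, 0.067, 0.005])]
side foot [(0.73, [0.529, 0.07, 0.024])]
side flap_edge [(0.93, [0.644, 0.065, 0.064])]
side mark [(0.8, [0.66, 0.064, 0.072])]
side flap [(0.77, [0.526, 0.328, -0.001])]
side wedge [(0.92, [0.429, -0.553, 0.005])]
side wedge_nose [(0.91, [0.253, -0.457, -0.001])]
side teapot [(0.57, [0.544, 0.242, 0.072])]
[[ 0.295 -0.    -0.955]
 [ 0.955 -0.     0.295]
 [-0.    -1.     0.   ]]
```

```bash
cat >> h.py <<'E'
def rel(target,yaw_deg=None):
    s=status.state(); M=R.from_quat(s["eef_rot"]).as_matrix(); p=np.array(s["ee_pos"])
    a=np.degrees(np.arctan2(M[1,0],M[0,0]))
    print("t",round(s["time_s"],2),"pos",p.round(4),"jaw angle",a.round(2),"down",M[:,1].round(4),"F",np.round(s["force"],2),"w",round(s["grip_width"],4))
    print("shift cm tool",(M.T@(np.array(target)-p)*100).round(2), "turn about tool y", None if yaw_deg is None else round(a-yaw_deg,2))
E
python3 - <<'E'
from h import *
for n in ["scene","side"]:
    c=dict(np.load("pics/%s0.npz"%n)); W=pts(c); optics.camera(n)
    for d in regions_of(n,"lath")[:1]:
        x=W[d["mask"]]; x=x[x[:,2]>.008]; rc=cv2.minAreaRect(x[:,:2].astype(np.float32)*1000); print(n,len(x),rc,cv2.boxPoints(rc).round(0).tolist())
o=np.array([.446,-.335]);ay=np.array([-.256,.967]);ax=np.array([.967,.256])
for y in (-.075,-.055,-.035): print(y,o+y*ay,"right edge",o+y*ay+.018*ax)
rel([.460,-.388,.15],14.8)
# path
th=np.linspace(72.8,-40,10); print(status.state()["joint_pos"].round(3))
E
```

```text
scene 382 ((549.5025634765625, -338.3110656738281), (172.43118286132812, 39.76842498779297), 77.95955657958984) [[512.0, -418.0], [551.0, -427.0], [587.0, -258.0], [548.0, -250.0]]
side 366 ((547.0650634765625, -332.26251220703125), (169.49427795410156, 37.02928924560547), 77.56881713867188) [[511.0, -411.0], [547.0, -419.0], [583.0, -253.0], [547.0, -246.0]]
-0.075 [ 0.4652   -0.407525] right edge [ 0.482606 -0.402917]
-0.055 [ 0.46008  -0.388185] right edge [ 0.477486 -0.383577]
-0.035 [ 0.45496  -0.368845] right edge [ 0.472366 -0.364237]
t 3.3 pos [0.1919 0.621  0.2054] jaw angle 72.83 down [-1.e-04 -0.e+00 -1.e+00] F [ 0.   -0.07 -0.1 ] w 0.0853
shift cm tool [-88.49   5.54 -55.4 ] turn about tool y 58.03
[-1.298  0.615 -0.013  1.423  0.008  1.103 -0.04 ]
```

Run:
```python
from h import *
c=dict(np.load("pics/side0.npz")); W=pts(c)
print("flask",W[130,213],W[150,215],"cam",W[125,240])
s=status.state(); M=R.from_quat(s["eef_rot"]).as_matrix(); p=np.array(s["ee_pos"])
N=26
az0,r0=np.degrees(np.arctan2(p[1],p[0])),np.hypot(*p[:2]); g=np.array([.460,-.388]); az1,r1=np.degrees(np.arctan2(g[1],g[0])),np.hypot(*g)
def cum(v): return v
pos=p.copy(); rows=[]
for i in range(1,N+1):
    f=i/N; az=np.radians(az0+(az1-az0)*f); r=r0+(r1-r0)*f; z=.205+min(1,i/4)*.045-(max(0,i-20)/6)*.10
    t=np.array([r*np.cos(az),r*np.sin(az),z]); d=(M.T@(t-pos)*100).round(1); w=2.23
    rows.append([*d.tolist(),0,w,0,65]); pos=pos+M@(d/100); M=M@R.from_rotvec([0,np.radians(w),0]).as_matrix()
for r in rows: print(",".join(f"{x:g}" for x in r)+",")
print(pos,M[:,0])
```

```text
flask [ 0.74368601 -0.20076199  0.14821128] [ 0.74412892 -0.19784203  0.06626252] cam [ 0.69302539 -0.32997605  0.06697124]
-0.4,-1.1,-4.9,0,2.23,0,65,
-0.5,-1.1,-4.9,0,2.23,0,65,
-0.8,-1.1,-4.8,0,2.23,0,65,
-0.9,-1.2,-4.8,0,2.23,0,65,
-1,0,-4.8,0,2.23,0,65,
-1.3,0,-4.7,0,2.23,0,65,
-1.4,0,-4.6,0,2.23,0,65,
-1.6,0,-4.5,0,2.23,0,65,
-1.7,0,-4.5,0,2.23,0,65,
-1.9,0,-4.4,0,2.23,0,65,
-2.1,0,-4.4,0,2.23,0,65,
-2.2,0,-4.2,0,2.23,0,65,
-2.4,0,-4.1,0,2.23,0,65,
-2.5,0,-4,0,2.23,0,65,
-2.6,0,-4,0,2.23,0,65,
-2.8,0,-3.8,0,2.23,0,65,
-2.9,0,-3.7,0,2.23,0,65,
-3.1,0,-3.5,0,2.23,0,65,
-3.1,0,-3.5,0,2.23,0,65,
-3.3,0,-3.3,0,2.23,0,65,
-3.4,1.7,-3.2,0,2.23,0,65,
-3.5,1.7,-3,0,2.23,0,65,
-3.6,1.6,-2.9,0,2.23,0,65,
-3.6,1.7,-2.8,0,2.23,0,65,
-3.8,1.7,-2.6,0,2.23,0,65,
-3.9,1.6,-2.4,0,2.23,0,65,
[ 0.45956925 -0.38761387  0.15042339] [ 9.66604778e-01  2.56271731e-01 -6.02606269e-05]
```

>>> step_arm --commands '[-0.4, -1.1, -4.9, 0, 2.2, 0, 65, -0.5, -1.1, -4.9, 0, 2.2, 0, 65, -0.8, -1.1, -4.8, 0, 2.2, 0, 65, -0.9, -1.2, -4.8, 0, 2.2, 0, 65, -1, 0, -4.8, 0, 2.2, 0, 65, -1.3, 0, -4.7, 0, 2.2, 0, 65, -1.4, 0, -4.6, 0, 2.2, 0, 65, -1.6, 0, -4.5, 0, 2.2, 0, 65, -1.7, 0, -4.5, 0, 2.2, 0, 65]'

```text
time_s: 4.2
ee_pos: [0.5276, 0.3518, 0.2501]
eef_rot: [-0.633, -0.315, 0.315, 0.633]
force: [-0.2, -0.1, 1.1]
grip_width: 0.0554
```

>>> step_arm --commands '[-1.9, 0, -4.4, 0, 2.2, 0, 65, -2.1, 0, -4.4, 0, 2.2, 0, 65, -2.2, 0, -4.2, 0, 2.2, 0, 65, -2.4, 0, -4.1, 0, 2.2, 0, 65, -2.5, 0, -4, 0, 2.2, 0, 65, -2.6, 0, -4, 0, 2.2, 0, 65, -2.8, 0, -3.8, 0, 2.2, 0, 65, -2.9, 0, -3.7, 0, 2.2, 0, 65, -3.1, 0, -3.5, 0, 2.2, 0, 65]'

```text
time_s: 5.1
ee_pos: [0.6162, -0.0582, 0.2501]
eef_rot: [0.678, 0.202, -0.201, -0.678]
force: [1.0, 0.2, 0.2]
grip_width: 0.0554
```

>>> step_arm --commands '[-3.1, 0, -3.5, 0, 2.2, 0, 65, -3.3, 0, -3.3, 0, 2.2, 0, 65, -3.4, 1.7, -3.2, 0, 2.2, 0, 65, -3.5, 1.7, -3, 0, 2.2, 0, 65, -3.6, 1.6, -2.9, 0, 2.2, 0, 65, -3.6, 1.7, -2.8, 0, 2.2, 0, 65, -3.8, 1.7, -2.6, 0, 2.2, 0, 65, -3.9, 1.6, -2.4, 0, 2.2, 0, 65, 0, 0, 0, 0, 0, 0, 65, 0, 0, 0, 0, 0, 0, 65]'

```text
time_s: 6.1
ee_pos: [0.4643, -0.3891, 0.1498]
eef_rot: [-0.701, -0.095, 0.095, 0.701]
force: [0.6, 0.5, 0.8]
grip_width: 0.0553
```

Run:
```python
from h import *
rel([.460,-.388,.06],14.8)
c=optics.camera("wrist"); save(c,"w1.png",s=1.5); W=pts(c)
print([(round(d["score"],2),np.round(d["location"],3).tolist()) for d in spot_point("wrist","wedge")])
print([(round(d["score"],2),np.round(d["location"],3).tolist()) for d in spot_point("wrist","wedge_nose")])
np.savez("pics/w1.npz",**c)
```

```text
t 6.1 pos [ 0.4643 -0.3891  0.1498] jaw angle 15.42 down [-9.e-04  3.e-04 -1.e+00] F [0.57 0.49 0.8 ] w 0.0553
shift cm tool [-0.38  8.98  0.21] turn about tool y 0.62
[(0.89, [0.282, -0.377, 0.003]), (0.75, [0.703, -0.379, -0.002]), (0.65, [0.441, -0.338, -0.003]), (0.61, [0.426, -0.555, -0.001])]
[(0.77, [0.254, -0.458, 0.002]), (0.58, [0.518, -0.551, 0.002]), (0.57, [0.426, -0.25, -0.001])]
```

View pics/w1.png

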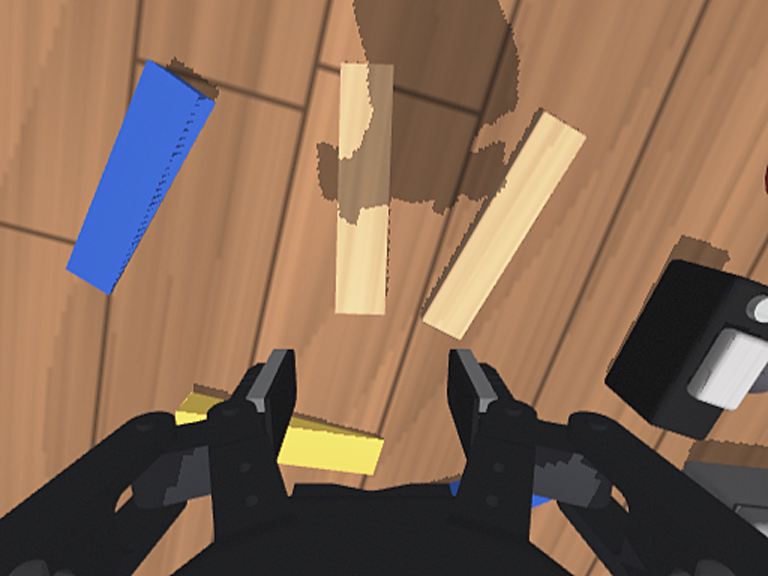

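The wrist picture shows the wedge upright in the image (x 338–390, y 62–315, butt at the bottom) and the lath to its right. I'll measure the wedge edges from depth.

Run:
```python
from h import *
c=dict(np.load("pics/w1.npz")); W=pts(c)
im=c["img"]
for v in (50,80,110,150,175,195,205):
    row=W[v,205:285]; 
    z=row[:,2]; up=np.where(z>.003)[0]
    # contiguous first group
    g=up[:np.argmax(np.diff(up)>4)+1] if (np.diff(up)>4).any() else up
    if len(g): print(v,205+g[0],205+g[-1],row[g[0]].round(4),row[g[-1]].round(4), "mid",((row[g[0]]+row[g[-1]])/2).round(4))
for u in (235,242,250):
    col=W[36:220,u]; up=np.where(col[:,2]>.003)[0]; print(u,col[up[0]].round(4),col[up[-1]].round(4),up[0]+36,up[-1]+36)
```

```text
50 227 261 [ 0.4083 -0.2662  0.0056] [ 0.4417 -0.2566  0.0039] mid [ 0.425  -0.2614  0.0048]
80 226 260 [ 0.4147 -0.2944  0.0098] [ 0.4486 -0.2852  0.0103] mid [ 0.4316 -0.2898  0.0101]
110 226 259 [ 0.4223 -0.3232  0.0144] [ 0.4556 -0.314   0.0156] mid [ 0.439  -0.3186  0.015 ]
150 225 258 [ 0.4318 -0.3629  0.021 ] [ 0.4657 -0.3537  0.0198] mid [ 0.4487 -0.3583  0.0204]
175 224 257 [ 0.4375 -0.3885  0.0255] [ 0.4717 -0.3792  0.0252] mid [ 0.4546 -0.3838  0.0253]
195 224 256 [ 0.4429 -0.4093  0.0285] [ 0.4765 -0.4002  0.0279] mid [ 0.4597 -0.4048  0.0282]
205 224 256 [ 0.4457 -0.4201  0.0291] [ 0.4794 -0.4107  0.0296] mid [ 0.4625 -0.4154  0.0293]
235 [ 0.4145 -0.2577  0.0051] [ 0.4584 -0.4211  0.03  ] 43 209
242 [ 0.4213 -0.2557  0.0047] [ 0.4658 -0.4189  0.0305] 43 209
250 [ 0.4291 -0.2535  0.0044] [ 0.4741 -0.4162  0.0316] 43 209
```

Run:
```python
from h import *
rel([.4576,-.394,.004],13.6)
```

```text
t 6.25 pos [ 0.4676 -0.3863  0.1506] jaw angle 15.82 down [ 1.8e-03  5.0e-04 -1.0e+00] F [-0.12  0.24  0.31] w 0.0551
shift cm tool [-1.2  14.65 -0.47] turn about tool y 2.22
```

>>> step_arm --commands '[-1.1, 3, -0.5, 0, 2, 0, 65, 0, 4, 0, 0, 0, 0, 65, 0, 2, 0, 0, 0, 0, 65, 0, 1, 0, 0, 0, 0, 65, 0, 0, 0, 0, 0, 0, 65, 0, 0, 0, 0, 0, 0, 65]'

```text
time_s: 6.85
ee_pos: [0.4579, -0.3958, 0.0513]
eef_rot: [0.703, 0.085, -0.084, -0.701]
force: [-0.2, 0.3, 0.1]
grip_width: 0.0553
```

Run:
```python
from h import *
rel([.4576,-.394,.004],13.6)
c=optics.camera("wrist"); save(c,"w2.png",s=1.5)
```

```text
t 6.85 pos [ 0.4579 -0.3958  0.0513] jaw angle 13.71 down [ 0.002  -0.0015 -1.    ] F [-0.21  0.34  0.06] w 0.0553
shift cm tool [0.01 4.73 0.19] turn about tool y 0.11
```

View pics/w2.png

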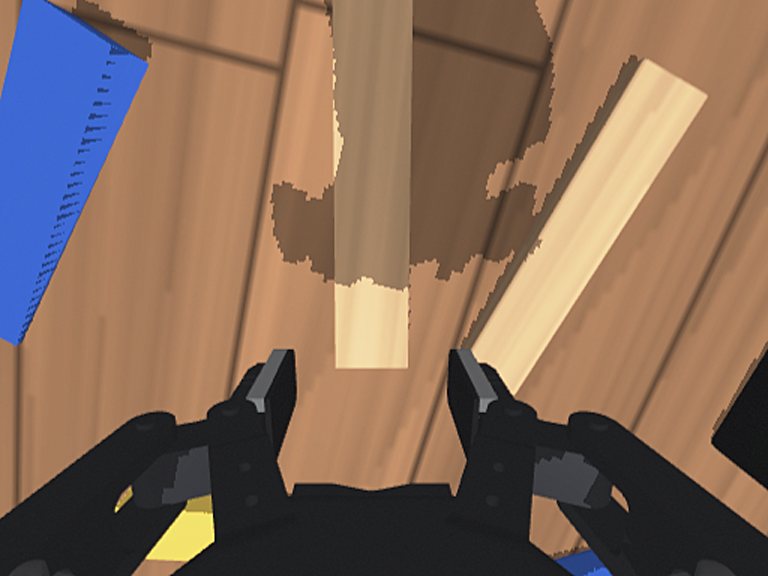

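Wedge (px 335–409) is centred between the fingers, and the lath is clear to the right. Descending.

>>> step_arm --commands '[0, 2, 0.2, 0, 0, 0, 65, 0, 1.5, 0, 0, 0, 0, 65, 0, 0.8, 0, 0, 0, 0, 65, 0, 0.4, 0, 0, 0, 0, 65, 0, 0, 0, 0, 0, 0, 65]'

```text
time_s: 7.4
ee_pos: [0.4558, -0.3937, 0.0029]
eef_rot: [-0.702, -0.084, 0.084, 0.702]
force: [0.4, 0.9, 0.5]
grip_width: 0.0557
```

>>> step_arm --commands '[0, 0, 0, 0, 0, 0, 30, 0, 0, 0, 0, 0, 0, 30, 0, 0, 0, 0, 0, 0, 30, 0, 0, 0, 0, 0, 0, 30, 0, 0, 0, 0, 0, 0, 30]' --squeeze 40

```text
time_s: 7.9
ee_pos: [0.4561, -0.3937, 0.0034]
eef_rot: [0.702, 0.084, -0.084, -0.702]
force: [1.2, -0.3, -0.6]
grip_width: 0.0253
```

Run:
```python
from h import *
rel([.4576,-.394,.004],13.6)
c=optics.camera("wrist"); save(c,"w3.png",s=1.5)
c=optics.camera("side"); save(c,"s3.png",(230,80,400,200),4.5)
```

```text
t 7.9 pos [ 0.4561 -0.3937  0.0034] jaw angle 13.62 down [ 2.e-04 -2.e-04 -1.e+00] F [ 1.2  -0.29 -0.55] w 0.0253
shift cm tool [ 0.14 -0.06 -0.06] turn about tool y 0.02
```

View pics/w3.png

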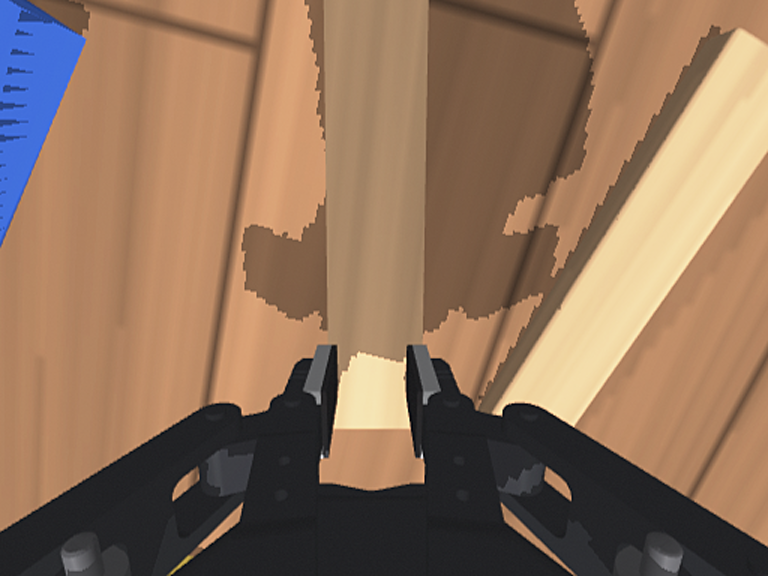

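View pics/s3.png

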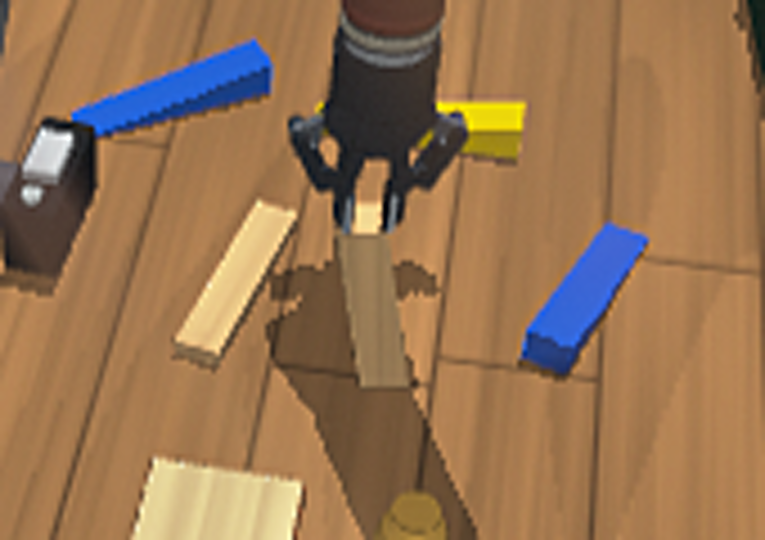

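>>> step_arm --commands '[0, 0, 0, 0, 0, 0, 0, 0, 0, 0, 0, 0, 0, 0, 0, 0, 0, 0, 0, 0, 0, 0, 0, 0, 0, 0, 0, 0]' --squeeze 40

```text
time_s: 8.4
ee_pos: [0.4559, -0.3937, 0.0031]
eef_rot: [-0.702, -0.084, 0.084, 0.702]
force: [-0.4, -0.2, -0.8]
grip_width: 0.0001
```

>>> step_arm --commands '[0, -1, 0, 0, 0, 0, 0, 0, -2, 0, 0, 0, 0, 0, 0, -2, 0, 0, 0, 0, 0, 0, 0, 0, 0, 0, 0, 0]' --squeeze 40

```text
time_s: 8.8
ee_pos: [0.4577, -0.3956, 0.0566]
eef_rot: [0.704, 0.085, -0.082, -0.7]
force: [0.4, -0.1, 0.2]
grip_width: -0.0
```

Run:
```python
from h import *
rel([.4576,-.394,.004],13.6)
c=optics.camera("wrist"); save(c,"w4.png",s=1.5)
c=optics.camera("side"); save(c,"s4.png",(230,80,400,200),4.5)
```

```text
t 8.8 pos [ 0.4577 -0.3956  0.0566] jaw angle 13.62 down [ 0.0051 -0.0048 -1.    ] F [ 0.41 -0.13  0.15] w -0.0
shift cm tool [0.01 5.26 0.19] turn about tool y 0.02
```

View pics/w4.png

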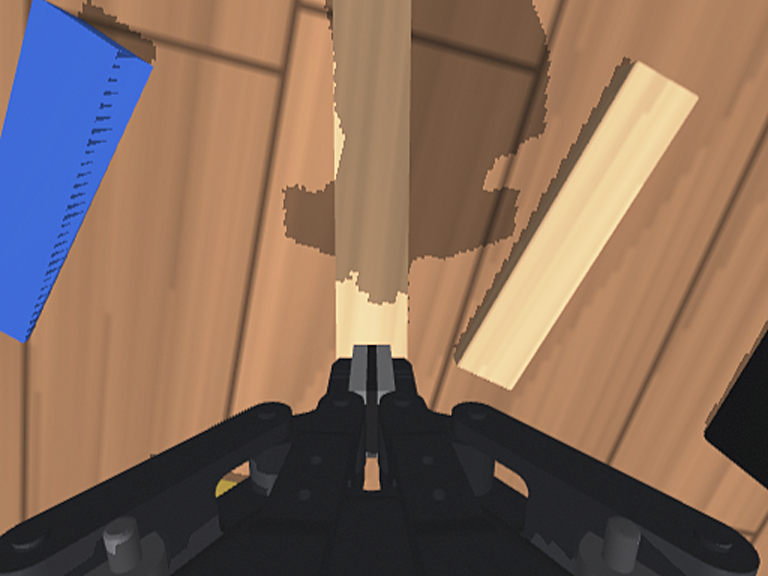

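View pics/s4.png

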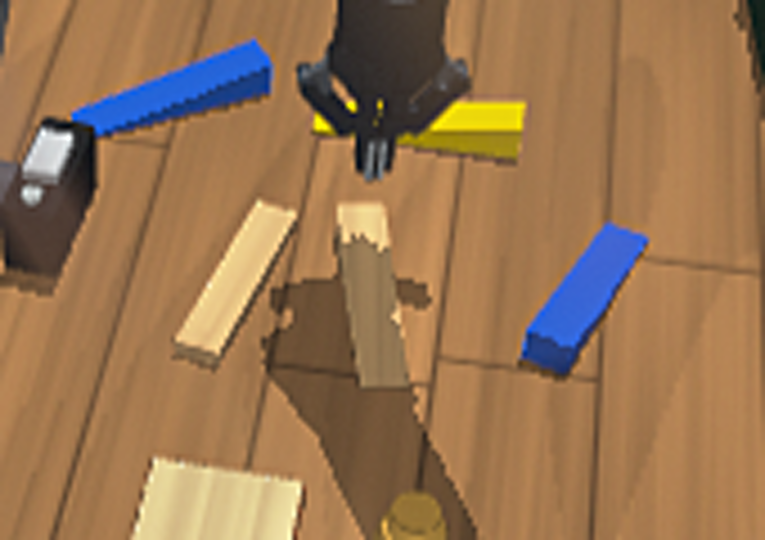

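Run:
```python
from h import *
print(status.state()["ee_pos"])
c=optics.camera("side"); W=pts(c)
# fingertip px in crop (372,175)/4.5+(230,80)
for v in range(108,122): print(v,[W[v,u].round(3).tolist() for u in (311,313,315)])
c=optics.camera("wrist"); W=pts(c)
for v in range(228,275,6): print(v,[W[v,u].round(3).tolist() for u in (240,255)])
```

```text
[ 0.45621012 -0.39377857  0.0538131 ]
108 [[0.464, -0.378, 0.136], [0.457, -0.378, 0.138], [0.451, -0.388, 0.131]]
109 [[0.464, -0.379, 0.132], [0.457, -0.379, 0.133], [0.451, -0.378, 0.134]]
110 [[0.463, -0.376, 0.13], [0.457, -0.379, 0.129], [0.45, -0.378, 0.131]]
111 [[0.463, -0.378, 0.125], [0.456, -0.381, 0.123], [0.45, -0.38, 0.125]]
112 [[0.462, -0.374, 0.124], [0.456, -0.38, 0.12], [0.45, -0.384, 0.117]]
113 [[0.462, -0.38, 0.115], [0.456, -0.387, 0.11], [0.449, -0.385, 0.113]]
114 [[0.462, -0.386, 0.106], [0.455, -0.376, 0.115], [0.449, -0.384, 0.109]]
115 [[0.462, -0.384, 0.103], [0.455, -0.382, 0.106], [0.448, -0.382, 0.107]]
116 [[0.461, -0.386, 0.098], [0.454, -0.382, 0.102], [0.448, -0.384, 0.101]]
117 [[0.461, -0.385, 0.094], [0.454, -0.378, 0.101], [0.448, -0.382, 0.099]]
118 [[0.46, -0.379, 0.095], [0.454, -0.385, 0.091], [0.447, -0.387, 0.09]]
119 [[0.46, -0.378, 0.091], [0.453, -0.38, 0.091], [0.45, -0.486, 0.004]]
120 [[0.459, -0.381, 0.085], [0.453, -0.383, 0.084], [0.449, -0.483, 0.002]]
121 [[0.463, -0.48, -0.003], [0.456, -0.478, 0.001], [0.449, -0.482, -0.002]]
228 [[0.453, -0.406, 0.028], [0.464, -0.404, 0.029]]
234 [[0.449, -0.384, 0.09], [0.457, -0.383, 0.089]]
240 [[0.449, -0.385, 0.096], [0.457, -0.383, 0.097]]
246 [[0.45, -0.385, 0.102], [0.456, -0.383, 0.103]]
252 [[0.45, -0.384, 0.11], [0.456, -0.383, 0.109]]
258 [[0.45, -0.384, 0.115], [0.456, -0.383, 0.113]]
264 [[0.45, -0.383, 0.121], [0.456, -0.382, 0.122]]
270 [[0.45, -0.383, 0.126], [0.455, -0.381, 0.127]]
```

Run:
```python
from h import *
c=optics.camera("side"); W=pts(c); save(c,"s5.png",(270,40,360,140),6)
for v in range(56,121,4):
    row=W[v]; m=(row[:,2]>.02)&(abs(row[:,0]-.456)<.09)&(row[:,1]>-.45)&(row[:,1]<-.3); u=np.where(m)[0]
    print(v,u.min(),u.max(),"z",np.median(row[m,2]).round(3),"y",row[m,1].max().round(3),"x",row[m,0].min().round(3),row[m,0].max().round(3), np.round(row[312],3))
```

```text
56 304 331 z 0.335 y -0.352 x 0.424 0.503 [ 0.477 -0.368  0.331]
60 307 330 z 0.323 y -0.356 x 0.425 0.492 [ 0.476 -0.365  0.32 ]
64 307 330 z 0.31 y -0.355 x 0.423 0.491 [ 0.475 -0.362  0.308]
68 307 330 z 0.297 y -0.358 x 0.422 0.489 [ 0.473 -0.361  0.296]
72 307 329 z 0.285 y -0.355 x 0.423 0.488 [ 0.472 -0.36   0.283]
76 306 329 z 0.27 y -0.355 x 0.421 0.491 [ 0.471 -0.36   0.27 ]
80 306 329 z 0.254 y -0.358 x 0.419 0.489 [ 0.47  -0.363  0.253]
84 305 328 z 0.244 y -0.353 x 0.421 0.49 [ 0.468 -0.358  0.243]
88 305 328 z 0.229 y -0.351 x 0.419 0.489 [ 0.467 -0.359  0.228]
92 303 328 z 0.213 y -0.354 x 0.417 0.495 [ 0.465 -0.355  0.216]
96 296 333 z 0.183 y -0.372 x 0.4 0.516 [ 0.465 -0.372  0.189]
100 297 334 z 0.169 y -0.363 x 0.394 0.511 [ 0.463 -0.37   0.175]
104 299 330 z 0.152 y -0.367 x 0.405 0.503 [ 0.462 -0.372  0.158]
108 303 325 z 0.136 y -0.37 x 0.419 0.489 [ 0.461 -0.379  0.137]
112 309 317 z 0.117 y -0.374 x 0.443 0.47 [ 0.459 -0.378  0.121]
116 309 317 z 0.1 y -0.38 x 0.442 0.468 [ 0.458 -0.38   0.103]
120 311 314 z 0.087 y -0.378 x 0.449 0.459 [ 0.456 -0.382  0.084]
```

View pics/s5.png

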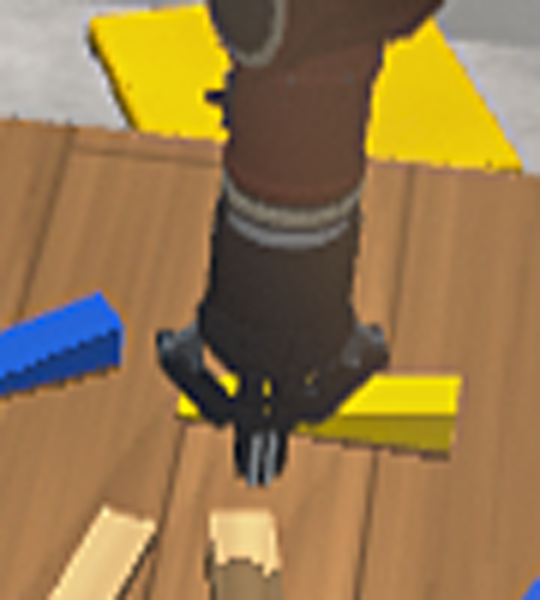

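The fingers closed above the wedge: both cameras put the real fingertips at z≈0.084 while the state says 0.054. The reported TCP height is therefore about 30 mm too low. x and y agree, and the wedge has not moved. I'll go down by that corrected offset, watching the force.

>>> step_arm --commands '[0, 0, 0, 0, 0, 0, 65, 0, 0, 0, 0, 0, 0, 65, 0, 0, 0, 0, 0, 0, 65, 0, 2, 0, 0, 0, 0, 65, 0, 2, 0, 0, 0, 0, 65, 0, 1.5, 0, 0, 0, 0, 65, 0, 1, 0, 0, 0, 0, 65, 0, 0, 0, 0, 0, 0, 65]' --squeeze 40

```text
time_s: 9.85
ee_pos: [0.4551, -0.3929, -0.0134]
eef_rot: [-0.701, -0.083, 0.085, 0.703]
force: [-0.3, 0.7, -0.1]
grip_width: 0.0552
```

>>> step_arm --commands '[0, 0.5, 0, 0, 0, 0, 65, 0, 0.3, 0, 0, 0, 0, 65, 0, 0, 0, 0, 0, 0, 65]'

```text
time_s: 10.15
ee_pos: [0.456, -0.3937, -0.0197]
eef_rot: [0.702, 0.084, -0.084, -0.702]
force: [0.2, 0.2, -0.3]
grip_width: 0.0556
```

Run:
```python
from h import *
rel([.4576,-.394,-.026],13.6)
c=optics.camera("wrist"); save(c,"w6.png",s=1.5); W=pts(c)
for v in (228,232,236,240,244): print(v,W[v,182:200:4].round(3).tolist())
```

```text
t 10.15 pos [ 0.456  -0.3937 -0.0197] jaw angle 13.63 down [ 1.e-04 -2.e-04 -1.e+00] F [ 0.24  0.25 -0.34] w 0.0556
shift cm tool [ 0.14  0.63 -0.07] turn about tool y 0.03
228 [[0.418, -0.396, 0.002], [0.42, -0.395, 0.001], [0.422, -0.395, 0.0], [0.424, -0.395, -0.0], [0.426, -0.394, -0.0]]
232 [[0.418, -0.399, -0.0], [0.42, -0.398, 0.001], [0.422, -0.398, -0.0], [0.425, -0.397, 0.0], [0.427, -0.396, 0.001]]
236 [[0.421, -0.392, 0.018], [0.423, -0.391, 0.02], [0.425, -0.391, 0.019], [0.427, -0.392, 0.016], [0.427, -0.398, 0.001]]
240 [[0.422, -0.392, 0.023], [0.424, -0.391, 0.024], [0.426, -0.39, 0.024], [0.427, -0.394, 0.016], [0.428, -0.402, -0.0]]
244 [[0.423, -0.391, 0.028], [0.425, -0.391, 0.029], [0.427, -0.391, 0.027], [0.427, -0.396, 0.017], [0.428, -0.404, 0.001]]
```

View pics/w6.png

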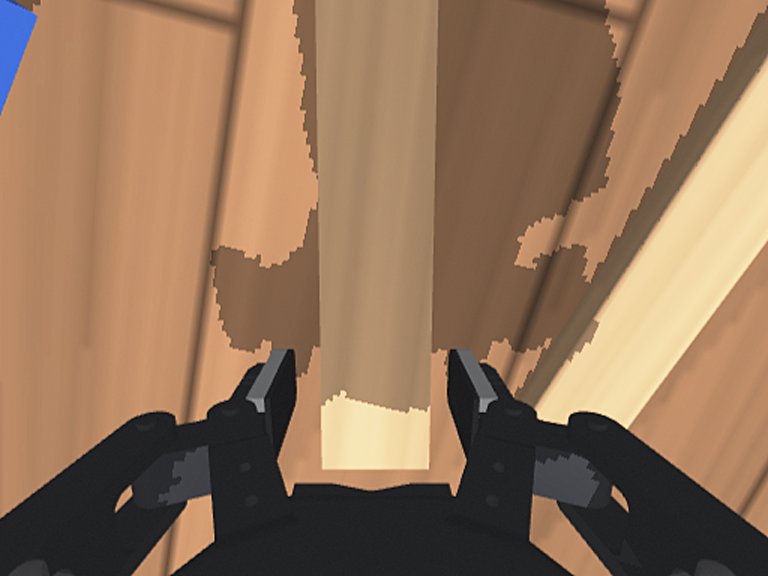

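The fingers now straddle the wedge (px 320–435 between pads at 295 and 450), with open tips at about 16 mm. Going 6 mm lower and closing.

>>> step_arm --commands '[0, 0.6, 0, 0, 0, 0, 65, 0, 0, 0, 0, 0, 0, 45, 0, 0, 0, 0, 0, 0, 10, 0, 0, 0, 0, 0, 0, 10, 0, 0, 0, 0, 0, 0, 10, 0, 0, 0, 0, 0, 0, 10]' --squeeze 40

```text
time_s: 10.8
ee_pos: [0.4559, -0.3937, -0.0259]
eef_rot: [0.702, 0.084, -0.084, -0.702]
force: [0.5, -0.5, -0.2]
grip_width: 0.0354
```

>>> step_arm --commands '[0, -2, 0, 0, 0, 0, 10, 0, -3, 0, 0, 0, 0, 10, 0, -4, 0, 0, 0, 0, 10, 0, 0, 0, 0, 0, 0, 10, 0, 0, 0, 0, 0, 0, 10]'

```text
time_s: 11.3
ee_pos: [0.4563, -0.3939, 0.0651]
eef_rot: [0.703, 0.084, -0.083, -0.702]
force: [0.4, 0.6, -0.8]
grip_width: 0.0352
```

Run:
```python
from h import *
rel([.523,-.106,.064],-1)
c=optics.camera("side"); save(c,"s7.png",(230,60,400,180),4.5)
s=status.state(); M=R.from_quat(s["eef_rot"]).as_matrix(); p=np.array(s["ee_pos"])
N=8; t=np.array([.523,-.106,.064]); step=(t-p)/N; acc=p.copy()
for i in range(N):
    d=(M.T@(p+step*(i+1)-acc)*100).round(1); print(d.tolist()); acc=acc+M@(d/100); M=M@R.from_rotvec([0,np.radians(1.82),0]).as_matrix()
```

```text
t 11.3 pos [ 0.4563 -0.3939  0.0651] jaw angle 13.63 down [ 0.0015 -0.0011 -1.    ] F [ 0.43  0.57 -0.82] w 0.0352
shift cm tool [13.27  0.08 26.41] turn about tool y 14.63
[1.7, -0.0, 3.3]
[1.5, -0.0, 3.3]
[1.5, -0.0, 3.4]
[1.3, -0.0, 3.4]
[1.3, -0.0, 3.5]
[1.1, -0.0, 3.5]
[1.0, -0.0, 3.6]
[0.9, -0.0, 3.5]
```

View pics/s7.png

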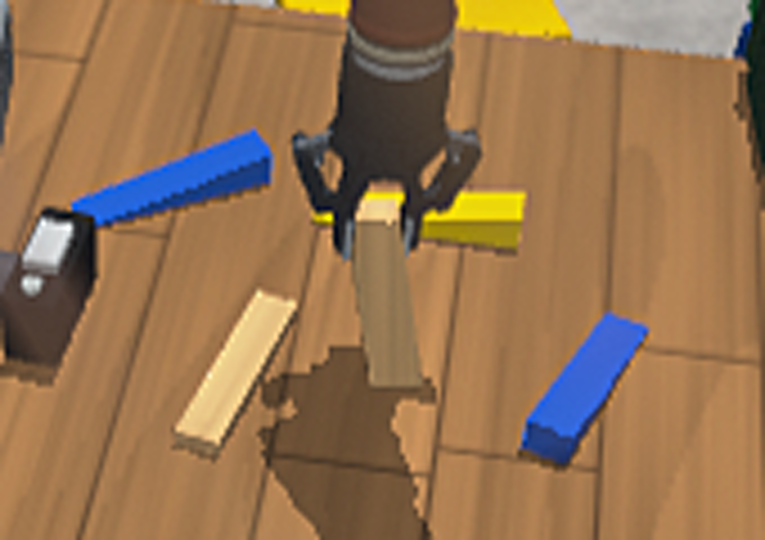

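The wedge hangs level in the grip and the lath hasn't moved. Carrying it to the packing.

>>> step_arm --commands '[1.7, 0, 3.3, 0, 1.8, 0, 10, 1.5, 0, 3.3, 0, 1.8, 0, 10, 1.5, 0, 3.4, 0, 1.8, 0, 10, 1.3, 0, 3.4, 0, 1.8, 0, 10, 1.3, 0, 3.5, 0, 1.8, 0, 10, 1.1, 0, 3.5, 0, 1.8, 0, 10, 1.0, 0, 3.6, 0, 1.8, 0, 10, 0.9, 0, 3.5, 0, 1.8, 0, 10, 0, 0, 0, 0, 0, 0, 10, 0, 0, 0, 0, 0, 0, 10, 0, 0, 0, 0, 0, 0, 10]'

```text
time_s: 12.45
ee_pos: [0.5221, -0.1085, 0.0634]
eef_rot: [0.708, -0.006, 0.005, -0.707]
force: [-0.0, -0.3, 0.0]
grip_width: 0.0355
```

Run:
```python
from h import *
rel([.523,-.106,-.005],-1)
c=optics.camera("side"); save(c,"s8.png",(200,140,360,260),4.8); np.savez("pics/s8.npz",**c)
c=optics.camera("wrist"); save(c,"w8.png",s=1.5); np.savez("pics/w8.npz",**c)
for n in ["wrist","side"]:
  for k in ["wedge_nose","foot","flap_edge"]: print(n,k,[(round(d["score"],2),np.round(d["location"],3).tolist()) for d in spot_point(n,k)[:4]])
```

```text
t 12.45 pos [ 0.5221 -0.1085  0.0634] jaw angle -0.88 down [-0.0021 -0.0012 -1.    ] F [-0.01 -0.25  0.02] w 0.0355
shift cm tool [0.1  6.84 0.26] turn about tool y 0.12
wrist wedge_nose []
wrist foot []
wrist flap_edge [(0.58, [0.393, -0.097, 0.001])]
side wedge_nose [(0.93, [0.52, -0.553, -0.001]), (0.84, [0.522, 0.036, 0.088]), (0.68, [0.766, -0.128, -0.0]), (0.65, [0.254, -0.46, -0.003])]
side foot [(0.77, [0.526, 0.068, 0.021])]
side flap_edge [(0.8, [0.644, 0.066, 0.065]), (0.35, [0.53, 0.067, 0.024])]
```

View pics/s8.png

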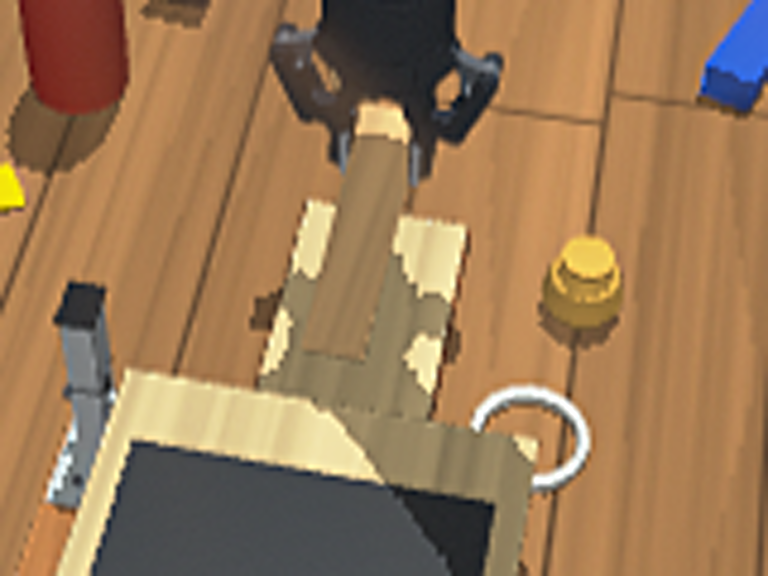

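View pics/w8.png

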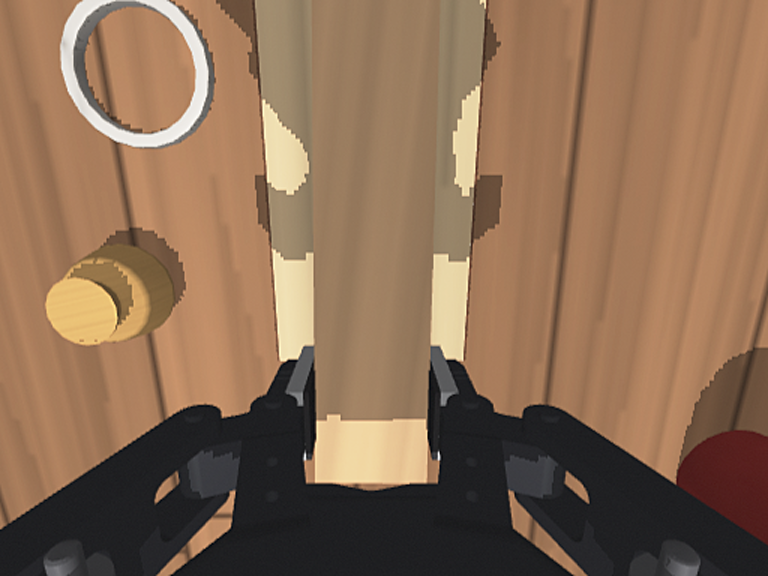

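Wedge (px 313–435) sits centred over the packing (px 260–485) and points straight in, with the nose at y≈0.036, short of the flap. Lowering by feel.

>>> step_arm --commands '[0.1, 2.5, 0, 0, 0, 0, 10, 0, 2.5, 0, 0, 0, 0, 10, 0, 1.2, 0, 0, 0, 0, 10, 0, 0.7, 0, 0, 0, 0, 10, 0, 0.2, 0, 0, 0, 0, 10, 0, 0, 0, 0, 0, 0, 10, 0, 0, 0, 0, 0, 0, 10]'

```text
time_s: 13.55
ee_pos: [0.5249, -0.1072, -0.006]
eef_rot: [0.707, -0.004, 0.005, -0.707]
force: [-0.5, 0.2, 0.1]
grip_width: 0.0356
```

>>> step_arm --commands '[0, 0.1, 0, 0, 0, 0, 10, 0, 0.1, 0, 0, 0, 0, 10, 0, 0.1, 0, 0, 0, 0, 10, 0, 0, 0, 0, 0, 0, 10]'

```text
time_s: 13.95
ee_pos: [0.5242, -0.107, -0.0099]
eef_rot: [-0.707, 0.005, -0.005, 0.707]
force: [0.5, 0.2, -1.9]
grip_width: 0.0354
```

>>> step_arm --commands '[0, 0.1, 0, 0, 0, 0, 10, 0, 0, 0, 0, 0, 0, 10]'

```text
time_s: 14.15
ee_pos: [0.5241, -0.107, -0.0109]
eef_rot: [-0.707, 0.005, -0.005, 0.707]
force: [0.1, 0.4, 0.3]
grip_width: 0.035
```

>>> step_arm --commands '[0, 0.1, 0, 0, 0, 0, 10, 0, 0, 0, 0, 0, 0, 10]'

```text
time_s: 14.35
ee_pos: [0.5241, -0.107, -0.012]
eef_rot: [-0.707, 0.005, -0.005, 0.707]
force: [0.8, 0.2, -1.3]
grip_width: 0.0356
```

>>> step_arm --commands '[0, 0.1, 0, 0, 0, 0, 10, 0, 0, 0, 0, 0, 0, 10]'

```text
time_s: 14.55
ee_pos: [0.5241, -0.107, -0.013]
eef_rot: [0.707, -0.005, 0.005, -0.707]
force: [0.9, 0.1, -1.2]
grip_width: 0.0355
```

>>> step_arm --commands '[0, 0.05, 0, 0, 0, 0, 10, 0, 0, 0, 0, 0, 0, 10]'

```text
time_s: 14.75
ee_pos: [0.5242, -0.107, -0.0134]
eef_rot: [0.707, -0.005, 0.005, -0.707]
force: [-0.8, 0.8, -0.9]
grip_width: 0.0354
```

>>> step_arm --commands '[0, 0.05, 0, 0, 0, 0, 10, 0, 0, 0, 0, 0, 0, 10]'

```text
time_s: 14.95
ee_pos: [0.5243, -0.107, -0.0137]
eef_rot: [-0.707, 0.005, -0.005, 0.707]
force: [-0.0, 1.0, 0.4]
grip_width: 0.035
```

>>> step_arm --commands '[0, 0.05, 0, 0, 0, 0, 10, 0, 0, 0, 0, 0, 0, 10]'

```text
time_s: 15.15
ee_pos: [0.5243, -0.107, -0.0138]
eef_rot: [-0.707, 0.005, -0.005, 0.707]
force: [-1.4, 1.4, 5.5]
grip_width: 0.0353
```

Contact: z stalls at −0.0138 with 5.5 N up, so the packing is about 12 mm thick. Easing off 0.5 mm and sliding the wedge in gripped, over the free part only.

>>> step_arm --commands '[0, -0.05, 0, 0, 0, 0, 10, 0, 0, 1, 0, 0, 0, 10, 0, 0, 1, 0, 0, 0, 10, 0, 0, 1, 0, 0, 0, 10, 0, 0, 0, 0, 0, 0, 10]'

```text
time_s: 15.65
ee_pos: [0.5251, -0.074, -0.0138]
eef_rot: [-0.706, 0.004, -0.004, 0.708]
force: [0.7, 2.7, 3.1]
grip_width: 0.0353
```

>>> step_arm --commands '[0, 0, 1, 0, 0, 0, 10, 0, 0, 1, 0, 0, 0, 10, 0, 0, 1, 0, 0, 0, 10, 0, 0, 0, 0, 0, 0, 10, 0, 0, 0, 0, 0, 0, 10]'

```text
time_s: 16.15
ee_pos: [0.5253, -0.0444, -0.0137]
eef_rot: [-0.706, 0.004, -0.004, 0.708]
force: [0.8, 3.0, 3.6]
grip_width: 0.0353
```

Run:
```python
from h import *
rel([.523,-.106,-.013],-1)
c=optics.camera("side"); save(c,"s9.png",(200,140,360,260),4.8)
c=optics.camera("wrist"); save(c,"w9.png",s=1.5)
```

```text
t 16.15 pos [ 0.5253 -0.0444 -0.0137] jaw angle -0.64 down [-1.0e-04  2.8e-03 -1.0e+00] F [0.84 2.96 3.55] w 0.0353
shift cm tool [-0.16 -0.09 -6.16] turn about tool y 0.36
```

View pics/s9.png

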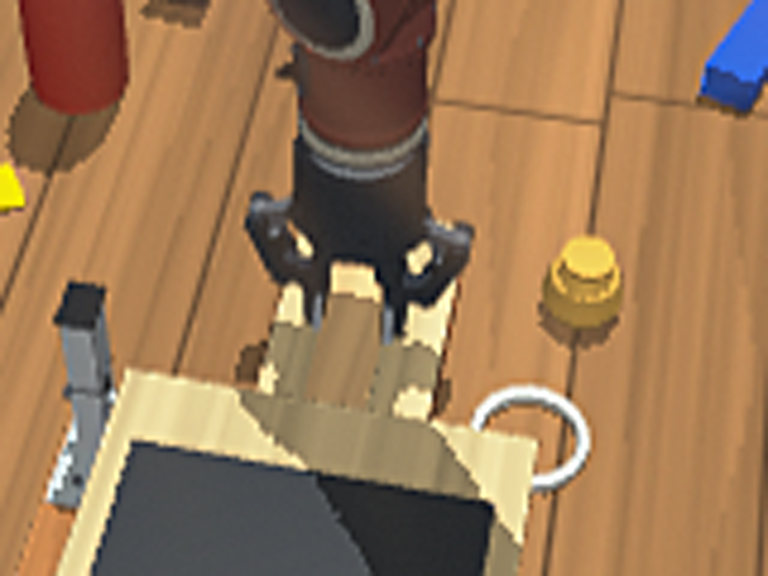

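View pics/w9.png

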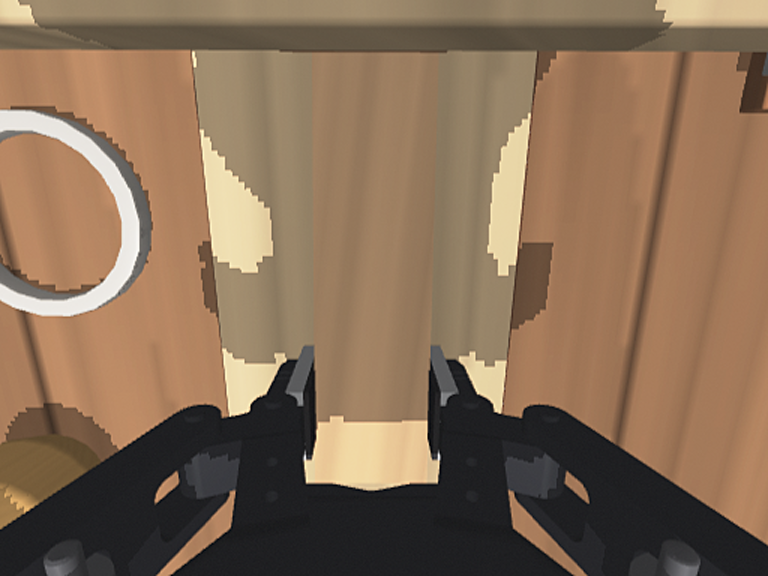

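Nose is ~33 mm under the foot (y_c), the wedge is straight, and the flap is still down. Releasing; I'll push the rest from behind on the butt.

>>> step_arm --commands '[0, 0, 0, 0, 0, 0, 65, 0, 0, 0, 0, 0, 0, 65, 0, 0, 0, 0, 0, 0, 65, 0, -0.4, 0, 0, 0, 0, 65, -0.1, 0, -2, 0, 0, 0, 65, 0, 0, -2.7, 0, 0, 0, 65, 0, 0, 0, 0, 0, 0, 15, 0, 0, 0, 0, 0, 0, 15, 0, 0, 0, 0, 0, 0, 15, 0, 0, 0, 0, 0, 0, 15]'

```text
time_s: 17.25
ee_pos: [0.5234, -0.0926, -0.0099]
eef_rot: [-0.707, 0.004, -0.004, 0.707]
force: [0.2, 0.6, 0.2]
grip_width: 0.0128
```

Run:
```python
from h import *
rel([.524,-.08,-.010],-1)
c=optics.camera("wrist"); save(c,"w10.png",s=1.5); W=pts(c)
for v in (150,200,225,228): print(v,[ (u,W[v,u].round(4).tolist()) for u in (205,215,245,285,295)])
row=W[160]; 
for v in (60,120,180,215):
    row=W[v,150:350]; u=np.where(row[:,2]>.0155)[0]+150; print(v,u.min(),u.max(),W[v,u.min()].round(4),W[v,u.max()].round(4))
```

```text
t 17.25 pos [ 0.5234 -0.0926 -0.0099] jaw angle -0.67 down [-3.e-04  9.e-04 -1.e+00] F [0.22 0.6  0.18] w 0.0128
shift cm tool [0.04 0.01 1.26] turn about tool y 0.33
150 [(205, [0.5015, -0.0408, 0.0121]), (215, [0.5099, -0.0378, 0.0383]), (245, [0.5228, -0.0382, 0.0365]), (285, [0.5403, -0.0385, 0.0362]), (295, [0.5487, -0.0413, 0.0126])]
200 [(205, [0.5002, -0.0679, 0.0131]), (215, [0.5093, -0.0593, 0.0417]), (245, [0.5225, -0.0598, 0.0407]), (285, [0.5402, -0.0599, 0.0412]), (295, [0.5496, -0.0687, 0.0126])]
225 [(205, [0.4992, -0.0831, 0.0119]), (215, [0.5089, -0.0708, 0.0426]), (245, [0.5223, -0.0713, 0.0417]), (285, [0.5402, -0.071, 0.0431]), (295, [0.5502, -0.0836, 0.0122])]
228 [(205, [0.4992, -0.0847, 0.0125]), (215, [0.5049, -0.0846, 0.0128]), (245, [0.5219, -0.0849, 0.0127]), (285, [0.5445, -0.085, 0.0132]), (295, [0.5502, -0.0853, 0.0124])]
60 209 294 [ 0.5082 -0.0011  0.0312] [ 0.5437 -0.0017  0.0321]
120 209 292 [ 0.5075 -0.0254  0.0353] [ 0.5432 -0.0258  0.0346]
180 209 290 [ 0.5067 -0.0508  0.0392] [ 0.5422 -0.051   0.0406]
215 210 289 [ 0.5068 -0.0663  0.0418] [ 0.542  -0.0666  0.0422]
```

View pics/w10.png

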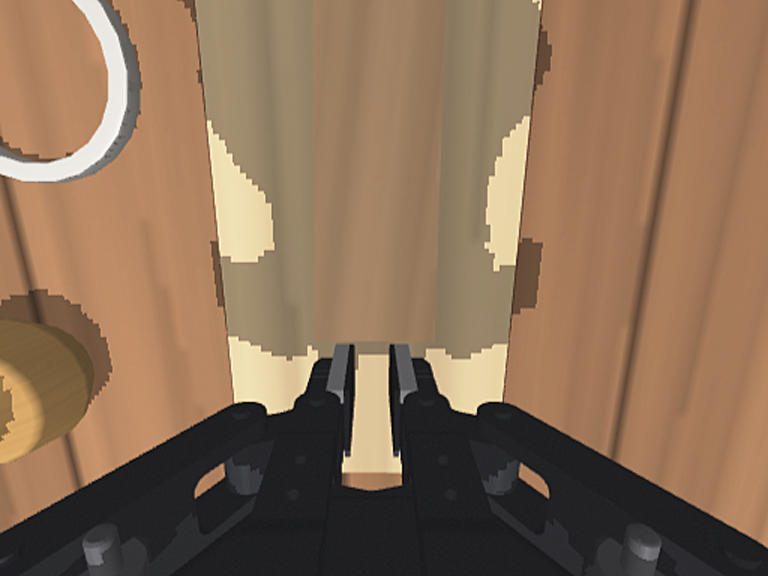

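Wedge is lying flat and straight (x 0.5244 to 0.5259, butt y −0.071), and the packing reads 12.4 mm. Now pushing from behind; I'll gauge the lift by comparing flap depth with the first picture.

>>> step_arm --commands '[0.1, 0, 0.5, 0, 0, 0, 15, 0, 0, 0.4, 0, 0, 0, 15, 0, 0, 0.4, 0, 0, 0, 15, 0, 0, 0.4, 0, 0, 0, 15, 0, 0, 0.4, 0, 0, 0, 15, 0, 0, 0.4, 0, 0, 0, 15, 0, 0, 0.4, 0, 0, 0, 15]'

```text
time_s: 18.0
ee_pos: [0.5247, -0.0647, -0.0098]
eef_rot: [0.707, -0.005, 0.005, -0.707]
force: [0.5, -0.5, 0.5]
grip_width: 0.0128
```

>>> step_arm --commands '[0, 0, 0.4, 0, 0, 0, 15, 0, 0, 0.4, 0, 0, 0, 15, 0, 0, 0.4, 0, 0, 0, 15, 0, 0, 0.4, 0, 0, 0, 15]'

```text
time_s: 18.4
ee_pos: [0.5253, -0.0559, -0.0095]
eef_rot: [0.71, -0.005, 0.007, -0.704]
force: [-0.0, -11.4, -1.1]
grip_width: 0.0129
```

```bash
cat >> h.py <<'E'
def lift():
    c0=dict(np.load("pics/side0.npz")); W0=pts(c0); c=optics.camera("side"); W=pts(c)
    # per-strip flap height, robust, hinge y=.326, foot y=.066
    out=[]
    for X in (W0,W):
        m=(X[...,0]>.42)&(X[...,0]<.63)&(X[...,1]>.06)&(X[...,1]<.19)&(X[...,2]>.055)&(X[...,2]<.082)
        m&=regs
        p=X[m]; A=np.c_[p[:,1]-.066,p[:,0]-.526,np.ones(len(p))]
        k=np.ones(len(p),bool)
        for _ in range(4):
            s=np.linalg.lstsq(A[k],p[k,2],rcond=None)[0]; r=p[:,2]-A@s; k=abs(r)<2.5*r[k].std()
        out.append((s,k.sum()))
    print("foot z0",out[0][0][2].round(5),"z",out[1][0][2].round(5),"lift mm",((out[1][0][2]-out[0][0][2])*1000).round(2),"slope lift mm",((out[1][0][0]-out[0][0][0])*-260).round(5)*1000,out[1][1])
    return c
regs=np.ones((384,512),bool)
E
python3 - <<'E'
from h import *
rel([.524,-.0,-.010],-1); lift()
E
```

```text
t 18.4 pos [ 0.5253 -0.0559 -0.0095] jaw angle -1.01 down [ 0.0027 -0.0097 -0.9999] F [ -0.03 -11.35  -1.1 ] w 0.0129
shift cm tool [-0.23 -0.    5.59] turn about tool y -0.01
foot z0 0.06827 z 0.06842 lift mm 0.15 slope lift mm -41.349999999999994 3235
```

>>> step_arm --commands '[0, 0, 0.2, 0, 0, 0, 15, 0, 0, 0.2, 0, 0, 0, 15, 0, 0, 0.2, 0, 0, 0, 15]'

```text
time_s: 18.75
ee_pos: [0.5255, -0.0508, -0.0095]
eef_rot: [0.711, -0.006, 0.008, -0.703]
force: [-0.8, -11.9, -0.2]
grip_width: 0.013
```

>>> step_arm --commands '[0, 0, 0.2, 0, 0, 0, 15, 0, 0, 0.2, 0, 0, 0, 15, 0, 0, 0.2, 0, 0, 0, 15]'

```text
time_s: 19.05
ee_pos: [0.5257, -0.0447, -0.0095]
eef_rot: [0.711, -0.006, 0.008, -0.703]
force: [-0.1, -11.6, -1.6]
grip_width: 0.0132
```

Run:
```python
from h import *
rel([.524,-.0,-.010],-1); c=lift(); save(c,"s11.png",(180,140,360,275),4.2)
```

```text
t 19.05 pos [ 0.5257 -0.0447 -0.0095] jaw angle -1.1 down [ 0.0031 -0.0102 -0.9999] F [ -0.11 -11.57  -1.57] w 0.0132
shift cm tool [-0.26  0.01  4.47] turn about tool y -0.1
foot z0 0.06827 z 0.07025 lift mm 1.98 slope lift mm 1824.06 3275
```

View pics/s11.png

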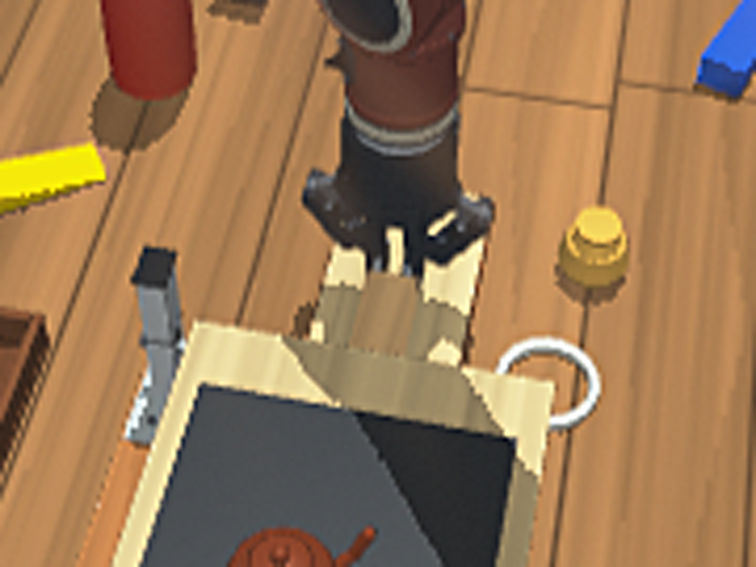

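Flap is rising as it should: 2.0 mm so far at a steady 11.6 N. Continuing.

>>> step_arm --commands '[0, 0, 0.25, 0, 0, 0, 15, 0, 0, 0.25, 0, 0, 0, 15, 0, 0, 0.25, 0, 0, 0, 15, 0, 0, 0.25, 0, 0, 0, 15]'

```text
time_s: 19.5
ee_pos: [0.5259, -0.0346, -0.0095]
eef_rot: [0.711, -0.006, 0.008, -0.704]
force: [-0.1, -11.1, -2.2]
grip_width: 0.0131
```

>>> step_arm --commands '[0, 0, 0.25, 0, 0, 0, 15, 0, 0, 0.25, 0, 0, 0, 15, 0, 0, 0.25, 0, 0, 0, 15, 0, 0, 0.25, 0, 0, 0, 15]'

```text
time_s: 19.9
ee_pos: [0.526, -0.0244, -0.0095]
eef_rot: [0.71, -0.006, 0.008, -0.704]
force: [-0.5, -12.1, -1.5]
grip_width: 0.0125
```

Run:
```python
from h import *
rel([.524,-.0,-.010],-1); c=lift();
```

```text
t 19.9 pos [ 0.526  -0.0244 -0.0095] jaw angle -1.11 down [ 0.003  -0.0097 -0.9999] F [ -0.46 -12.05  -1.46] w 0.0125
shift cm tool [-0.25  0.02  2.44] turn about tool y -0.11
foot z0 0.06827 z 0.07342 lift mm 5.15 slope lift mm 4914.76 3294
```

>>> step_arm --commands '[0, 0, 0.2, 0, 0, 0, 15, 0, 0, 0.2, 0, 0, 0, 15, 0, 0, 0.2, 0, 0, 0, 15, 0, 0, 0.2, 0, 0, 0, 15]'

```text
time_s: 20.35
ee_pos: [0.5261, -0.0162, -0.0096]
eef_rot: [0.71, -0.006, 0.008, -0.704]
force: [0.5, -10.8, -1.8]
grip_width: 0.0124
```

>>> step_arm --commands '[0, 0, 0.2, 0, 0, 0, 15, 0, 0, 0.2, 0, 0, 0, 15, 0, 0, 0.2, 0, 0, 0, 15]'

```text
time_s: 20.65
ee_pos: [0.5261, -0.0101, -0.0096]
eef_rot: [0.71, -0.006, 0.008, -0.704]
force: [0.0, -10.7, -1.9]
grip_width: 0.0125
```

Run:
```python
from h import *
rel([.524,-.0,-.010],-1); c=lift(); 
for k in ["flap_edge","mark"]: print(k,[(round(d["score"],2),np.round(d["location"],4).tolist()) for d in spot_point("side",k)[:1]])
```

```text
t 20.65 pos [ 0.5261 -0.0101 -0.0096] jaw angle -1.1 down [ 0.0025 -0.0093 -1.    ] F [  0.03 -10.71  -1.88] w 0.0125
shift cm tool [-0.23  0.03  1.01] turn about tool y -0.1
foot z0 0.06827 z 0.0757 lift mm 7.43 slope lift mm 7383.4 3309
flap_edge [(0.69, [0.6466, 0.0641, 0.0721])]
mark [(0.88, [0.6601, 0.0666, 0.072])]
```

>>> step_arm --commands '[0, 0, 0.1, 0, 0, 0, 15, 0, 0, 0.1, 0, 0, 0, 15]'

```text
time_s: 21.0
ee_pos: [0.5261, -0.0081, -0.0097]
eef_rot: [0.71, -0.006, 0.008, -0.704]
force: [-0.7, -11.7, -1.5]
grip_width: 0.0131
```

>>> step_arm --commands '[0, 0, 0.1, 0, 0, 0, 15, 0, 0, 0.1, 0, 0, 0, 15]'

```text
time_s: 21.2
ee_pos: [0.5261, -0.0061, -0.0097]
eef_rot: [0.71, -0.006, 0.008, -0.704]
force: [-0.2, -9.7, -2.0]
grip_width: 0.0128
```

Run:
```python
from h import *
rel([.524,-.0,-.010],-1); c=lift(); lift()
```

```text
t 21.2 pos [ 0.5261 -0.0061 -0.0097] jaw angle -1.09 down [ 0.0023 -0.0092 -1.    ] F [-0.16 -9.67 -2.  ] w 0.0128
shift cm tool [-0.22  0.02  0.61] turn about tool y -0.09
foot z0 0.06827 z 0.07622 lift mm 7.95 slope lift mm 7682.280000000001 3329
foot z0 0.06827 z 0.07638 lift mm 8.11 slope lift mm 8158.7 3345
```

>>> step_arm --commands '[0, 0, 0.1, 0, 0, 0, 15, 0, 0, 0.1, 0, 0, 0, 15]'

```text
time_s: 21.5
ee_pos: [0.5261, -0.0041, -0.0097]
eef_rot: [0.71, -0.006, 0.008, -0.704]
force: [-1.2, -9.9, -1.8]
grip_width: 0.0131
```

>>> step_arm --commands '[0, 0, -0.5, 0, 0, 0, 15, 0, 0, -1, 0, 0, 0, 15, 0, 0, -2, 0, 0, 0, 15, 0, 0, -2.5, 0, 0, 0, 15, 0, 0, 0, 0, 0, 0, 15, 0, 0, 0, 0, 0, 0, 15]'

```text
time_s: 22.1
ee_pos: [0.5248, -0.057, -0.0098]
eef_rot: [-0.707, 0.005, -0.005, 0.707]
force: [0.5, 0.4, -0.3]
grip_width: 0.013
```

Run:
```python
from h import *
rel([.524,-.0,-.010],-1); lift(); c=lift(); save(c,"s12.png",(180,140,360,275),4.2)
for n in ("side","scene"):
  optics.camera(n)
  for k in ["flap_edge","mark"]: print(n,k,[(round(d["score"],2),np.round(d["location"],4).tolist()) for d in spot_point(n,k)[:1]])
c=optics.camera("wrist"); save(c,"w12.png",s=1.5); W=pts(c)
for v in (40,70,100,130):
    row=W[v,150:350]; u=np.where(row[:,2]>.0165)[0]+150
    if len(u): print(v,W[v,u.min()].round(4),W[v,u.max()].round(4))
```

```text
t 22.1 pos [ 0.5248 -0.057  -0.0098] jaw angle -0.84 down [-3.e-04  1.e-03 -1.e+00] F [ 0.49  0.43 -0.29] w 0.013
shift cm tool [-0.16  0.03  5.7 ] turn about tool y 0.16
foot z0 0.06827 z 0.07669 lift mm 8.42 slope lift mm 8236.09 3325
foot z0 0.06827 z 0.0767 lift mm 8.43 slope lift mm 8275.69 3337
side flap_edge [(0.73, [0.6463, 0.0665, 0.0733])]
side mark [(0.95, [0.6596, 0.0633, 0.0743])]
scene flap_edge [(0.79, [0.6382, 0.0663, 0.0752])]
scene mark [(0.9, [0.6598, 0.0617, 0.0768])]
40 [0.5085 0.0413 0.0375] [0.5442 0.0407 0.0378]
70 [0.5081 0.0302 0.039 ] [0.544  0.0299 0.0382]
100 [0.5082 0.0188 0.0406] [0.5438 0.0184 0.0397]
130 [0.5077 0.0071 0.0423] [0.5432 0.0067 0.0429]
```

View pics/s12.png

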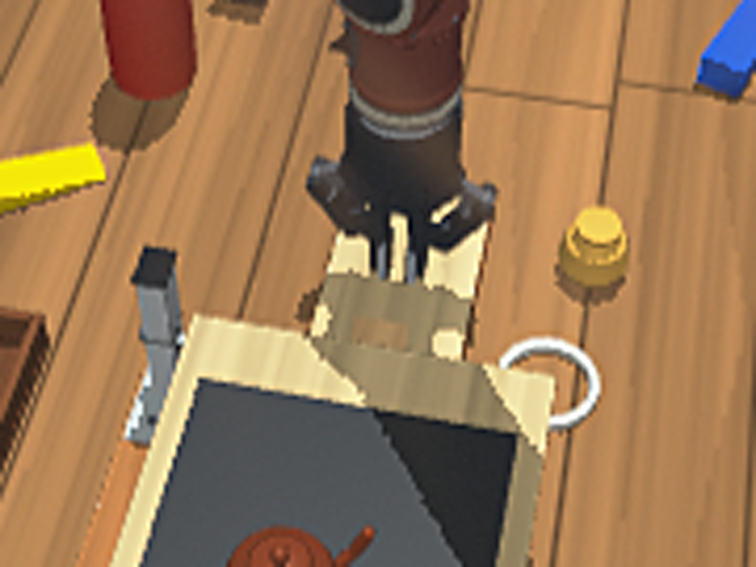

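View pics/w12.png

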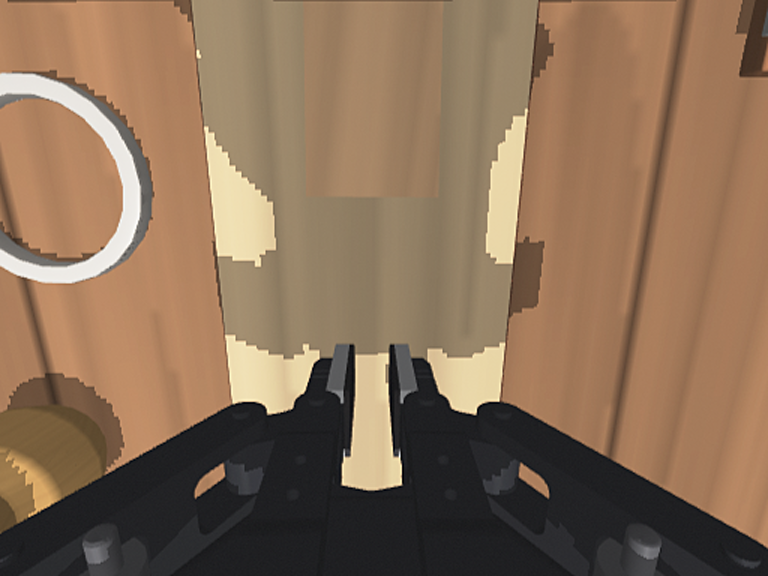

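The wedge lies flat and straight, its butt is free of the fingers, and the flap holds at +8.4 mm (0.4 mm above level). Lifting clear and handing in.

>>> step_arm --commands '[0, -2, -1, 0, 0, 0, 15, 0, -3, -1, 0, 0, 0, 15, 0, -3, 0, 0, 0, 0, 15, 0, 0, 0, 0, 0, 0, 15, 0, 0, 0, 0, 0, 0, 15, 0, 0, 0, 0, 0, 0, 15]'

```text
time_s: 23.15
ee_pos: [0.5238, -0.0763, 0.0693]
eef_rot: [-0.707, 0.005, -0.004, 0.707]
force: [0.0, 0.1, 0.8]
grip_width: 0.0125
```

Run:
```python
from h import *
rel([.524,-.0,-.010],-1); lift(); print(manip.job_done())
```

```text
t 23.15 pos [ 0.5238 -0.0763  0.0693] jaw angle -0.74 down [-2.1e-03  7.0e-04 -1.0e+00] F [0.04 0.08 0.8 ] w 0.0125
shift cm tool [-0.06  7.93  7.63] turn about tool y 0.26
foot z0 0.06827 z 0.0767 lift mm 8.43 slope lift mm 8594.09 3326
the job is handed in; nothing more can be done
None
```

The wedge is under the foot and the flap rests on it at about 0.4 mm above the line. I handed the job in at about 23 s; no verdict is reported.

**What I did:**
- I gripped the wooden wedge near its butt and set it on the packing by feel. Contact came at about 5 N, and the packing is about 12 mm thick.
- I slid the thin end in under the foot while the flap was still down.
- I released it and pushed it in from behind at a steady 10–12 N, then withdrew.

**Last checks:**
- **Height:** depth pictures put the flap 8.43 mm above its start at the foot, where 8 mm is level. The force never jumped, so the stud was not jammed, but it may stop a fraction of a millimetre short of the slot's top. The height did not change after I withdrew.
- **Wedge:** it lies flat and points within about 1° of straight in. The gripper touches nothing.
- **Lath and wares:** the lath had not moved when I lifted the wedge away from beside it. In the last views the flask, bangle, brass jar and teapot looked undisturbed. I did not re-check the camera or the two pots on the box.

**What disagreed:**
- **TCP height:** the reported height was about 30 mm lower than the real fingertips. My first grasp therefore closed above the wedge without touching it, and I corrected for the offset after that.
- **Edge and mark:** the network's readings put the edge 1.0 and 1.6 mm below the line in the two cameras. The networks are only good to about 4 mm, so I relied on the depth comparison.

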